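Let down the foil press: ease out the wedge, put on the handle

ROBOT

A 6-joint arm with a two-finger parallel gripper is mounted at the origin on a cart in front of the work surface, level with it; the furniture and walls round the work are solid. World frame = base frame: x ahead of the robot, y to its left, z up, the work surface at z = 0. Lengths are in m, angles in rad, forces in N, time in s.
With the tool pointing down it reaches from about 0.325 to 0.875 m from the base axis. Payload 4.4 kg.
Tool frame: the origin (TCP) lies at the very end of the fingers, on their centre line; the grasp point (between the pads) lies 19 mm behind it; x points along the fingers, y is the direction in which the jaws open and shut, and the axes are right-handed (so a half turn about x gives the same grasp; the last joint's range is limited). The gripper opens to 85 mm and grips with 20 to 120 N. Pads are 22 mm wide; open, the fingers measure 114 mm over their backs; the gripper's body (76 mm by 85 mm) begins 54 mm behind the grasp point. The pads swing forward as they close: fully open they stand 13 mm farther back than shut.
Start: joints at [-1.397, 0.207, 1.542, -0, 1.393, -0.15], TCP at [0.183, -0.545, 0.231] pointing down, gripper open.
Joint ranges: [-2.73, 2.73], [-0.86, 2.22], [0.23, 2.46], [-1.11, 4.25], [0.08, 2.63], [-2.82, 2.82]. Speed limits (rad/s): [2.79, 2.79, 3.14, 3.14, 3.14, 3.14].

INTERFACE

Orientations are given as a rotation vector (axis times angle).
In Python, from station import env, optics gives the robot as it stands.
- The arm moves only by the tool drive_tool, never from a script. Its arguments are lists of equal length, an entry for each row: "offset": the shift along the tool's x, y, z scaled (see below), a list of three; "rot": the turn, a rotation vector about the tool's x, y, z scaled (see below), a list of three; "claw": the opening, from 0 (shut) to 1 (fully open). A call has 1 to 20 rows; each row shifts and turns the commanded pose from where the row before left it, along the tool's axes as they then stand; what a row does not reach is not made up. The controller multiplies each number of a shift by 50 mm and each number of a turn by 0.12 rad. A row lasts 1/10 s, in which the tool goes at most 50 mm and 8.59 degrees, less where a joint would pass 70% of its speed; a pose out of reach is approached as far as the arm can. A call with a number of a shift or a turn outside -1 to 1 is refused whole. A call with a gripper value outside its range is refused whole. The fingers move at their own pace and stop on an object; the grip force is fixed at half the most. Time passes only in rows, so rows that do not move let the fingers close. It gives the time, the measured TCP pose, the force and the opening at its end, in the units of the state.
- env.get_obs(): the state, without advancing time (a new reading comes with each control period).
- optics.camera(name): name is "side" or "top" or "wrist"; returns a dict with "color" (400x640x3 uint8, red, green, blue), "intrinsics" (3x3 intrinsics, pixels), "camera_from_world" (4x4, takes a point from world to camera coordinates). Camera axes: x right, y down, z forward; pixel columns grow to the right and rows downward; lengths in m; the calibration is good to about 2 mm. A picture is of the moment at which its call begins. There is no depth.
- env.close_job(): hands the job in, once; it reports no verdict.
The state is a dict: "clock": time; "q": joint angles; "qvel": joint speeds; "effort": joint torques, N m; "tcp_pos": TCP position; "tcp_rot": TCP orientation; "contact_force": force on the tool from outside, world axes, zero at the start; "ft_torque": the same for the moment, N m; "width": opening from 0.0 (shut) to 1.0 (fully open).
Only numpy, scipy, OpenCV 4.12 (cv2) and the standard library are available. Lean on these libraries where they do the work, as an engineer would, in place of code of your own. Each camera call takes 0.05 s, during which the arm holds its last target.

TASK

Work the wooden wedge backward out from under the heavy stone lid of the foil press in slow, short tugs of about a centimetre, pausing a moment after each so that the lid comes to rest; never lift the lid or let it drop. Lay the wedge flat inside the shallow wooden tray, lengthwise, and with the lid shut fit the T-handle with its square bore fully down over the square post that stands in the lid's notch. Leave the jars, tin, bell and chocolate packet where they are, and let go of everything.

Things in the scene. Friction and masses are not known exactly. Their poses are not given: they have to be found in the camera images.
- press: Foil press, fixed: dark wooden board 275 (x) x 260 (y) x 12 mm on the counter. Origin: centre of its underside; +x to the hinged back, -x to the bare front apron. The stone lid covers x = -62.5 to +112 mm, y = -125 to +125 mm; it is 14 mm thick and, shut, lies flat on the board (top at z = 26 mm).
- press_lid (a joint): Hinge of the heavy stone lid (1.4 kg), axis along the press's y at x = +117.5, z = 12 mm. 0 = shut, grows as the front edge rises (rad). Starts near 0.125, resting on the wedge, front lower edge 22 mm above the board. Barely damped: it falls if unsupported. Each 10 mm that the wedge is drawn lowers it by about 0.017 rad.
- lid_edge (a point): Middle of the lid's front edge, half-way up its 14 mm thickness, 180 mm from the hinge.
- post_top (a point): Centre of the top of the square steel post fixed to the press at its x = -47.5, y = -85 mm, sides parallel to the press's x and y. 14 x 14 mm, top 52 mm above the counter, 26 mm above the shut lid. It stands in a notch 34 mm wide, 30 mm deep in the lid's front edge.
- wedge_grip (a point): Centre of the upright grip fin of the light wooden wedge (120 x 36 mm, 0.16 kg); axes: +x toward the thin tip, z up. Fin: 32 mm along x, 14 across y, 40 high. The wedge's flat underside is 47 mm below this point, its back end 20 mm behind. A slope falls from 27 mm thick, 20 mm ahead of this point, to 3 mm at the tip, 100 mm ahead.
- wedge_tip (a point): Thin end of the wedge (3 mm thick), 100 mm ahead of wedge_grip. At the start the wedge lies on the press board pointing nearly along the press's +x, 65 mm of it under the lid; drawn back more than 65 mm it is clear. It clings by friction (under about 10 N to draw).
- handle_grip (a point): Centre of the cross-bar of the loose T-handle (0.15 kg) that stands upright on the counter. Black bar 90 (x) x 14 (y) x 24 mm (z), centre 54 mm above the handle's underside; below it a thin stem, then a steel hub 44 x 44 x 28 mm. Fully down on the post, hub on the shut lid, this point is 80 mm above the counter.
- bore_mouth (a point): Centre of the handle's underside, 54 mm below handle_grip: mouth of its 17 x 17 mm square bore, 28 mm deep, sides parallel to the bar and hub, with a 2 mm chamfer. It may go on the post at any quarter turn.
- tray: Shallow open wooden tray, fixed, 160 (x) x 74 (y) x 20 mm high, walls and floor 5 mm thick (inside 150 x 64 mm). Origin: centre of its underside. The wedge fits in it lengthwise, either way round. The tray and the T-handle stand on opposite sides of the press, either way about.
- tin: Round yellow tin, 65 mm across, 36 high, standing on the press board beside the wedge; origin: centre of underside. Leave alone.
- jar_left: Jam jar, 62 mm across, 82 high, loose; origin: centre of underside. Leave alone.
- jar_right: Jam jar, 62 mm across, 82 high, loose; origin: centre of underside. Leave alone.
- small_jar: Small jar, 50 mm across, 60 high, loose, in front of the press; origin: centre of underside. Leave alone.
- packet: Flat chocolate packet 66 x 168 x 12 mm, loose, in front of the press; origin: centre of underside. Leave alone.
- bell: Counter bell, 80 mm across, 58 high, loose, in front of the press; origin: centre of underside. Leave alone.
Not all that is in view belongs to the job. What is shaped like the part that bears handle_grip but red is not meant.

How it is judged:
On the way, in this order (a step that is already met when the one before it is completed fails the run):
1. wedge tugged part of the way: lid at rest between 0.07 and 0.11 rad (value of joint press_lid between 0.07 and 0.11 rad and velocity of joint press_lid between -0.015 and 0.015 rad/s), for 0.15 s.
2. wedge tugged further: lid at rest between 0.025 and 0.065 rad (value of joint press_lid between 0.025 and 0.065 rad and velocity of joint press_lid between -0.015 and 0.015 rad/s), for 0.15 s.
3. lid shut (value of joint press_lid below 0.008 rad), for 0.2 s.
At the end, for the whole second after the job is handed in: The lid is shut (under 0.008 rad). The wedge lies flat on the tray's floor, right way up (tilt under 0.1 rad, within 4 mm of floor height). The T-handle is fully down over the post (its cross-bar centre under 84 mm high, within 5 mm of the post's axis, tilt under 0.1 rad) (value of joint press_lid below 0.008 rad and x of wedge_grip in the frame of tray between -0.062 and 0.062 m and y of wedge_grip in the frame of tray between -0.02 and 0.02 m and z of wedge_grip in the frame of tray between 0.046 and 0.056 m and angle between each of wedge_grip, handle_grip's own z axis and vertical below 0.1 rad and horizontal distance between handle_grip and post_top below 0.005 m and height (world z) of handle_grip below 0.084 m); the robot touches nothing.
It fails at once if the lid drops: closes faster than 0.25 rad/s while more than 0.03 rad open (value of joint press_lid above 0.03 rad and velocity of joint press_lid below -0.25 rad/s).
It fails at once if the lid is lifted above 0.15 rad (value of joint press_lid above 0.15 rad).
It fails at once if a jar, the tin, the bell or the packet is pushed more than 30 mm or knocked over (distance of any of tin, jar_left, jar_right, small_jar, packet, bell from where it was at the start of the episode above 0.03 m or angle between any of tin, jar_left, jar_right, small_jar, packet, bell's own z axis and vertical above 0.5 rad).
It also fails if it takes over 72 s, if anything falls off the work surface, if the arm or the gripper's body presses on something with over 40 N, if the wrist force passes 120 N, or if a joint passes its speed limit or range.

## Working session

There is one attempt and no reset: what is moved stays moved. The work goes in short steps, Python scripts to look and compute and a tool call to move; the robot and the scene stay as the last step left them, time stands still between calls to the robot, and variables do not carry over. Pictures are saved under pics/ and viewed, and the job is handed in when it is done.

Besides the shell and the picture viewer there is one more tool, called as a command line: name --argument value ..., lists and objects as JSON in quotes. drive_tool: Moves the arm, as the interface text tells. Shifts and turns lie within -1 to 1; 1 stands for 50 mm of shift or 0.12 rad of turn. Its arguments: {"type":"object","properties":{"offset":{"type":"array"},"rot":{"type":"array"},"claw":{"type":"array"}},"required":["offset","rot","claw"]}

```bash
ls; mkdir -p pics
python3 - <<'E'
from station import env, optics
import cv2, numpy as np
print(env.get_obs())
for n in ("side","top","wrist"):
    c=optics.camera(n); cv2.imwrite(f"pics/{n}0.png",c["color"][:,:,::-1]); np.savez(f"pics/{n}0.npz",**c)
    print(n,c["intrinsics"].tolist(),np.round(c["camera_from_world"],4).tolist())
E
```

```text
pics
{'clock': 0.0, 'q': array([-1.39751697e+00,  2.07391762e-01,  1.54297324e+00,  1.36918384e-05,
        1.39349542e+00, -1.50491845e-01]), 'qvel': array([ 0.00045271, -0.00122968,  0.00084757,  0.0018506 ,  0.0008173 ,
        0.00250171]), 'effort': array([ 2.40819800e-04, -3.83033431e+01, -2.91596836e+01, -9.75769012e-05,
        1.04700439e-02, -9.21666583e-06]), 'tcp_pos': array([ 0.18279794, -0.54436698,  0.23013265]), 'tcp_rot': array([ 2.0472438 ,  0.33669678, -2.04726945]), 'contact_force': array([0.12383192, 1.50622265, 0.17028154]), 'ft_torque': array([-0.03600657, -0.01625488, -0.00808005]), 'width': 1.0016157096280667}
side [[386.8581783607672, 0.0, 318.1672445227187], [0.0, 386.8581783607672, 198.24985603700867], [0.0, 0.0, 1.0]] [[-0.9998, -0.0172, 0.0126, 0.5698], [-0.0206, 0.6263, -0.7793, 0.0623], [0.0055, -0.7794, -0.6265, 1.0523], [0.0, 0.0, 0.0, 1.0]]
top [[371.6538983643529, 0.0, 315.2787011461843], [0.0, 371.6538983643529, 199.78538304467932], [0.0, 0.0, 1.0]] [[-0.0272, -0.9996, -0.0079, 0.0042], [-0.9884, 0.028, -0.1495, 0.5725], [0.1497, 0.0038, -0.9887, 1.1323], [0.0, 0.0, 0.0, 1.0]]
wrist [[298.0390020619668, 0.0, 315.4098220096938], [0.0, 298.0390020619668, 201.18500690282656], [0.0, 0.0, 1.0]] [[0.318, -0.9481, -0.0019, -0.5736], [-0.9048, -0.3041, 0.2982, -0.0384], [-0.2833, -0.0931, -0.9545, 0.3793], [0.0, 0.0, 0.0, 1.0]]
```

View pics/side0.png

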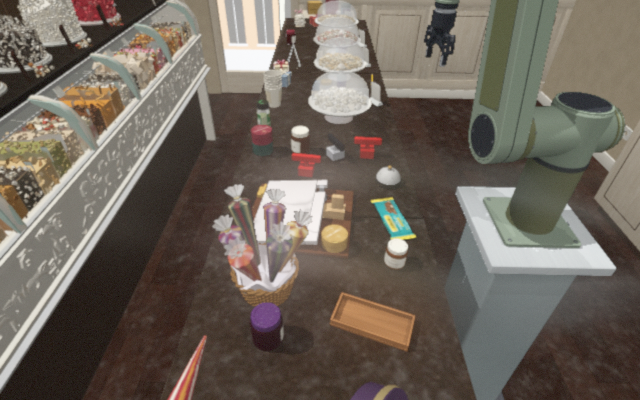

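View pics/top0.png

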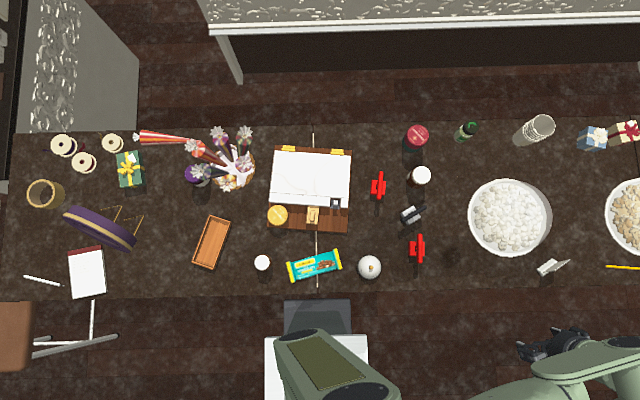

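View pics/wrist0.png

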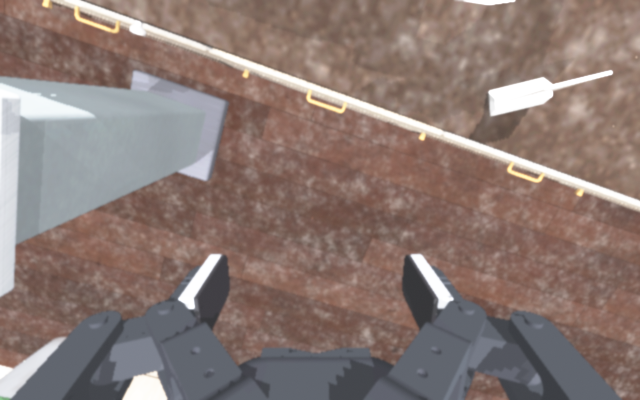

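Candidates for the T-handle in the top view are the black/steel one at (412,213) and the red ones at (379,186) and (417,249). By the description I choose the black one. The wedge is at (313,215), the tray at (211,243), and the post in the notch at (335,203). I'll check these in close crops.

Run:
```python
import cv2
t=cv2.imread("pics/top0.png"); s=cv2.imread("pics/side0.png")
a=cv2.resize(t[140:280,260:440],None,fx=4.4,fy=4.2,interpolation=cv2.INTER_CUBIC); cv2.imwrite("pics/ct.png",a)
b=cv2.resize(s[130:270,240:420],None,fx=4.4,fy=4.2,interpolation=cv2.INTER_CUBIC); cv2.imwrite("pics/cs.png",b)
```

```text
(no output)
```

View pics/ct.png

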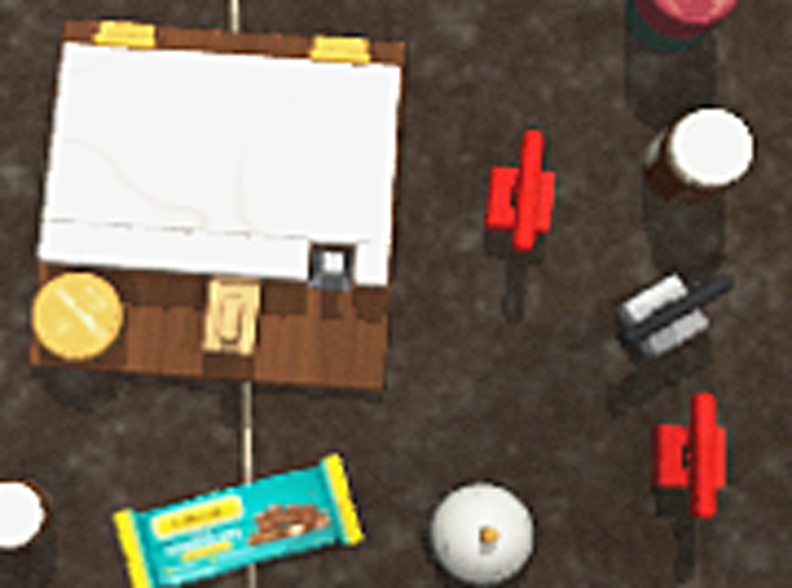

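View pics/cs.png

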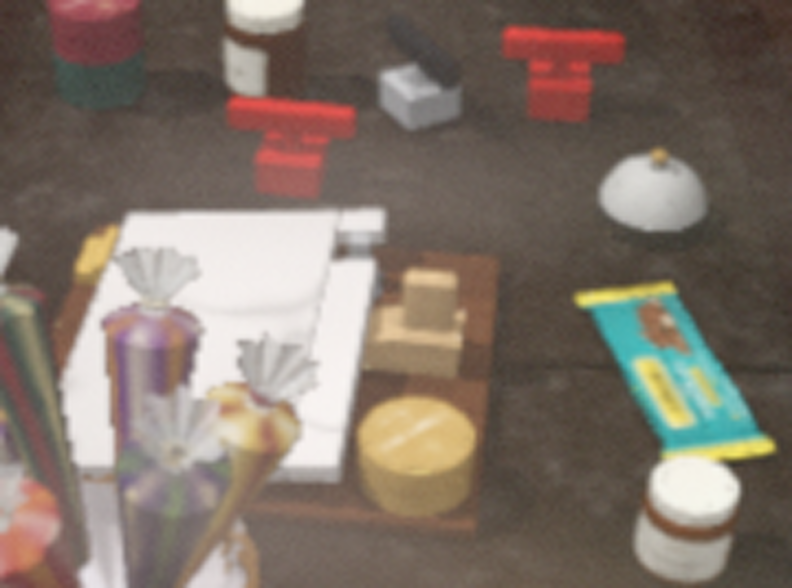

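The crops confirm it: black bar on a steel hub at top (412,213), side (335,152). Next come the rough poses from the top camera by ray–plane casting.

```bash
cat > h.py <<'E'
import numpy as np, cv2
from scipy.spatial.transform import Rotation as R
from station import env, optics
def snap(name,fn):
    c=optics.camera(name); cv2.imwrite(f"pics/{fn}.png",c["color"][:,:,::-1]); np.savez(f"pics/{fn}.npz",**c); return c
def load(fn): return dict(np.load(f"pics/{fn}.npz"))
def ray(c,u,v):
    K=c["intrinsics"];T=c["camera_from_world"]
    d=T[:3,:3].T@np.linalg.solve(K,[u,v,1.]); o=-T[:3,:3].T@T[:3,3]; return o,d/np.linalg.norm(d)
def onz(c,u,v,z):
    o,d=ray(c,u,v); return o+d*(z-o[2])/d[2]
def proj(c,p):
    q=c["intrinsics"]@(c["camera_from_world"]@np.r_[p,1])[:3]; return q[:2]/q[2]
def two(c1,p1,c2,p2):
    o1,d1=ray(c1,*p1);o2,d2=ray(c2,*p2)
    A=np.c_[d1,-d2]; s=np.linalg.lstsq(A,o2-o1,rcond=None)[0]
    a=o1+d1*s[0];b=o2+d2*s[1]; return (a+b)/2,np.linalg.norm(a-b)
def crop(fn,u0,v0,u1,v1,f,out):
    a=cv2.imread(f"pics/{fn}.png")[v0:v1,u0:u1]; cv2.imwrite(f"pics/{out}.png",cv2.resize(a,None,fx=f,fy=f,interpolation=cv2.INTER_CUBIC))
E
python3 - <<'E'
from h import *
c=load("top0"); s=load("side0")
im=c["color"]; hsv=cv2.cvtColor(im,cv2.COLOR_RGB2HSV)
# board corners approx from crop
P=lambda x,y:(260+x/4.4,140+y/4.2)
for n,p,z in [("boardFR",P(383,389),.012),("boardFL",P(30,365),.012),("boardBR",P(405,42),.012),("boardBL",P(65,22),.012),("post",P(332,260),.052),("fin",P(231,318),.079),("tin",P(77,316),.036),("lidFL",P(42,258),.048),("lidFR",P(387,283),.04),("wedgeBL",P(203,352),.039),("wedgeBR",P(253,354),.039),("hbar1",P(625,335),.066),("hbar2",P(728,283),.066)]:
    print(n,np.round(p,1),np.round(onz(c,*p,z),4))
# tray mask
for nm,roi,lo,hi in [("tray",(180,200,240,285),(5,90,90),(22,255,255))]:
    x0,y0,x1,y1=roi; m=cv2.inRange(hsv,np.array(lo),np.array(hi)); k=np.zeros_like(m);k[y0:y1,x0:x1]=m[y0:y1,x0:x1]
    cn=max(cv2.findContours(k,0,2)[0],key=cv2.contourArea); r=cv2.minAreaRect(cn); b=cv2.boxPoints(r); print(nm,r,[np.round(onz(c,*q,.02)[:2],4).tolist() for q in b])
m=cv2.inRange(im,np.array([0,0,0]),np.array([255]*3))
# handle side bar
print("handle tops two-view:")
PS=lambda x,y:(240+x/4.4,130+y/4.2)
for a,b in [(P(722,287),PS(398,28)),(P(630,330),PS(450,68))]: print(two(c,a,s,b))
E
```

```text
boardFR [347.  232.6] [ 0.4679 -0.1104  0.012 ]
boardFL [266.8 226.9] [0.4934 0.1466 0.012 ]
boardBR [352. 150.] [ 0.7403 -0.1378  0.012 ]
boardBL [274.8 145.2] [0.7642 0.118  0.012 ]
post [335.5 201.9] [ 0.5625 -0.0747  0.052 ]
fin [312.5 215.7] [ 0.5182 -0.002   0.079 ]
tin [277.5 215.2] [0.5274 0.1092 0.036 ]
lidFL [269.5 201.4] [0.5705 0.1324 0.048 ]
lidFR [348.  207.4] [ 0.5457 -0.1142  0.04  ]
wedgeBL [306.1 223.8] [0.4975 0.0191 0.039 ]
wedgeBR [317.5 224.3] [ 0.495  -0.0165  0.039 ]
hbar1 [402.  219.8] [ 0.4994 -0.2763  0.066 ]
hbar2 [425.5 207.4] [ 0.5356 -0.3507  0.066 ]
tray ((210.79307556152344, 241.73069763183594), (24.964174270629883, 52.420310974121094), 20.85445785522461) [[0.3894, 0.3894], [0.5433, 0.3329], [0.5126, 0.2576], [0.3599, 0.3153]]
handle tops two-view:
(array([ 0.53509941, -0.35133757,  0.04869601]), np.float64(0.00046798662665102083))
(array([ 0.50105435, -0.28207058,  0.05500862]), np.float64(0.00590572092186529))
```

```bash
cat >> h.py <<'E'
def plan(target,yaw,tipdown=True):
    """deltas to reach: tool x down, tool y axis along horizontal angle yaw (mod pi). prints units"""
    o=env.get_obs(); M=R.from_rotvec(o["tcp_rot"]).as_matrix()
    y=np.array([np.cos(yaw),np.sin(yaw),0]); x=np.array([0,0,-1.]); 
    if y@M[:,1]<0: y=-y
    W=np.c_[x,y,np.cross(x,y)]
    rv=R.from_matrix(M.T@W).as_rotvec()
    d=np.array(target)-o["tcp_pos"]
    print("t",round(o["clock"],2),"tcp",np.round(o["tcp_pos"],4),"toolaxes y",np.round(M[:,1],3),"x",np.round(M[:,0],3),"width",round(o["width"],3),"F",np.round(o["contact_force"],1))
    print(" rot units",np.round(rv/0.12,3)," shift units in current axes",np.round(M.T@d/0.05,3)," in turned axes",np.round(W.T@d/0.05,3))
E
python3 - <<'E'
from h import *
plan([.50,-.002,.23],np.pi/2-.1)
E
```

```text
t 0.15 tcp [ 0.1828 -0.5445  0.2304] toolaxes y [ 0.318 -0.948 -0.002] x [-0.     0.002 -1.   ] width 1.0 F [-0.4 -0.2  0.2]
 rot units [3.532e+00 1.000e-03 1.500e-02]  shift units in current axes [ 0.025 -8.268 -9.466]  in turned axes [ 8.000e-03 -1.143e+01 -5.228e+00]
```

drive_tool --offset '[[0,0,0],[0,0,0],[0,0,0],[0,0,0],[0,-0.82,-0.37],[0,-0.82,-0.37],[0,-0.82,-0.37],[0,-0.82,-0.37],[0,-0.82,-0.37],[0,-0.82,-0.37],[0,-0.82,-0.37],[0,-0.82,-0.37],[0,-0.82,-0.37],[0,-0.82,-0.37],[0,-0.82,-0.37],[0,-0.82,-0.37],[0,-0.82,-0.37],[0,-0.82,-0.37]]' --rot '[[0.883,0,0],[0.883,0,0],[0.883,0,0],[0.883,0,0],[0,0,0],[0,0,0],[0,0,0],[0,0,0],[0,0,0],[0,0,0],[0,0,0],[0,0,0],[0,0,0],[0,0,0],[0,0,0],[0,0,0],[0,0,0],[0,0,0]]' --claw '[1,1,1,1,1,1,1,1,1,1,1,1,1,1,1,1,1,1]'

```text
clock: 1.95
tcp_pos: [0.4984, 0.002, 0.2311]
tcp_rot: [-2.17, 0.108, 2.17]
contact_force: [0.3, -0.9, -0.1]
width: 0.998
```

Run:
```python
from h import *
c=snap("wrist","w1")
plan([.518,-.002,.2],np.pi/2-.1)
print(proj(c,[.518,-.002,.079]))
```

```text
t 2.0 tcp [0.5011 0.0077 0.2313] toolaxes y [-0.095 -0.995 -0.006] x [ 0.003  0.006 -1.   ] width 1.001 F [0.3 3.9 1.2]
 rot units [ 0.04  -0.023  0.049]  shift units in current axes [ 0.626  0.165 -0.354]  in turned axes [ 0.626  0.159 -0.357]
[317.64136893 167.03505517]
```

View pics/w1.png

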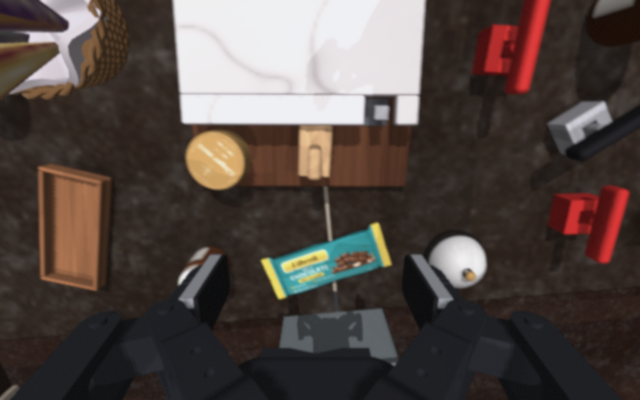

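The wrist view shows the fin top at about (316,155), the post at (382,112), the tray around (75,225), the handle at (595,130), and the packet in front. I'll take a settled picture and measure it with masks.

drive_tool --offset '[[0,0,0],[0,0,0],[0,0,0]]' --rot '[[0,0,0],[0,0,0],[0,0,0]]' --claw '[1,1,1]'

```text
clock: 2.3
tcp_pos: [0.4974, -0.0008, 0.231]
tcp_rot: [-2.169, 0.111, 2.17]
contact_force: [0.7, 0.2, 0.8]
width: 1.002
```

Run:
```python
from h import *
c=snap("wrist","w2")
plan([.518,-.002,.2],np.pi/2-.1)
crop("w2",170,80,430,200,3,"w2c")
crop("w2",500,60,640,280,2.6,"w2h")
crop("w2",10,140,140,310,3,"w2t")
```

```text
t 2.35 tcp [ 0.4974 -0.001   0.2311] toolaxes y [-0.102 -0.995  0.   ] x [-0. -0. -1.] width 0.999 F [ 0.8 -0.1  0.2]
 rot units [-0.017  0.004 -0.002]  shift units in current axes [ 0.622 -0.023 -0.412]  in turned axes [ 0.623 -0.022 -0.411]
```

View pics/w2c.png

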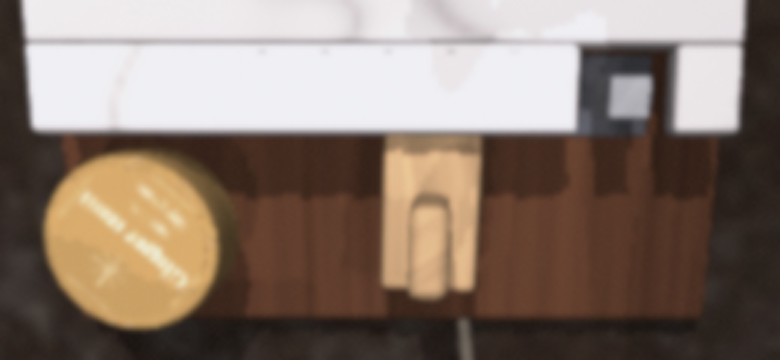

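View pics/w2t.png

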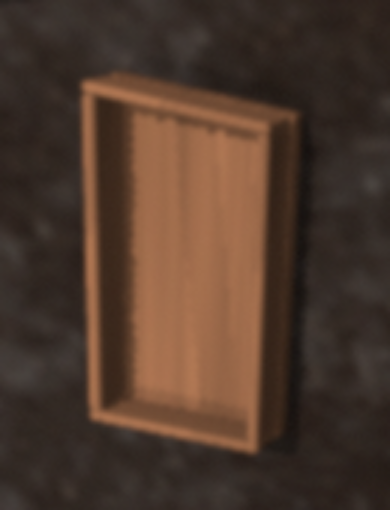

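Run:
```python
from h import *
c=load("w2"); T=c["camera_from_world"]; print("cam",-T[:3,:3].T@T[:3,3])
a=cv2.imread("pics/w2.png")[118:190,285:345]; a=cv2.resize(a,None,fx=8,fy=8,interpolation=cv2.INTER_CUBIC)
for i in range(0,60,10): cv2.line(a,(i*8,0),(i*8,6),(0,255,0),1)
for i in range(0,72,10): cv2.line(a,(0,i*8),(6,i*8),(0,255,0),1)
cv2.imwrite("pics/w2f.png",a)
```

```text
cam [ 0.57330846 -0.00830117  0.37306561]
```

View pics/w2f.png

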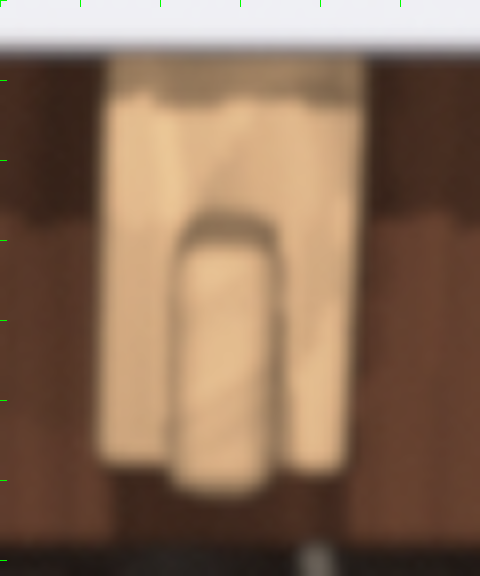

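Run:
```python
from h import *
c=load("w2")
Q=lambda x,y:(285+x/8,118+y/8)
f=lambda n,p,z:(print(n,np.round(onz(c,*p,z),4)),onz(c,*p,z))[1]
cs=[f("fin",Q(*q),.079) for q in [(180,243),(268,243),(270,488),(170,488)]]
print("centre",np.mean(cs,0),"len",np.linalg.norm((cs[0]+cs[1]-cs[2]-cs[3])/2),"wid",np.linalg.norm((cs[0]-cs[1]+cs[3]-cs[2])/2)); v=(cs[0]+cs[1]-cs[2]-cs[3]); print("yaw",np.arctan2(v[1],v[0]))
ws=[f("wedge",Q(x,y),z) for x,y,z in [(105,65,.034),(363,65,.034),(345,468,.039),(98,462,.039)]]
v=(ws[0]+ws[1]-ws[2]-ws[3]); print("wyaw",np.arctan2(v[1],v[0]),"width",np.linalg.norm(ws[0]-ws[1]),np.linalg.norm(ws[2]-ws[3]))
P=lambda x,y:(170+x/3,80+y/3)
ps=[f("post",P(*q),.052) for q in [(610,73),(652,73),(652,118),(610,118)]]; print("post",np.mean(ps,0))
b1=f("bFL",P(190,318),.012); b2=f("bFR",P(704,318),.012); v=b2-b1; print("edge yaw",np.arctan2(v[1],v[0])+np.pi/2)
l1=f("lidL",P(34,131),.034); l2=f("lidR",P(738,131),.034); v=l2-l1; print("lid w",np.linalg.norm(v),"yaw",np.arctan2(v[1],v[0])+np.pi/2)
T=lambda x,y:(10+x/3,140+y/3)
ts=[f("tray",T(*q),.02) for q in [(82,85),(271,128),(258,450),(91,419)]]
print("tray c",np.mean(ts,0),[np.linalg.norm(ts[i]-ts[i-1]) for i in range(4)]); v=ts[0]+ts[1]-ts[2]-ts[3]; print("yaw",np.arctan2(v[1],v[0]))
```

```text
fin [0.5363 0.0031 0.079 ]
fin [ 0.5352 -0.0076  0.079 ]
fin [ 0.5046 -0.0048  0.079 ]
fin [0.5059 0.0078 0.079 ]
centre [ 5.20481343e-01 -3.72855848e-04  7.90000000e-02] len 0.030729220838962113 wid 0.011703128631131357
yaw -0.12057466089418062
wedge [0.5559 0.0125 0.034 ]
wedge [ 0.5523 -0.0229  0.034 ]
wedge [ 0.4971 -0.0153  0.039 ]
wedge [0.5015 0.0198 0.039 ]
wyaw -0.13478633227545578 width 0.0356365029750677 0.035345347014105945
post [ 0.5706 -0.0678  0.052 ]
post [ 0.5691 -0.0821  0.052 ]
post [ 0.5542 -0.0817  0.052 ]
post [ 0.5557 -0.0672  0.052 ]
post [ 0.56241171 -0.07468512  0.052     ]
bFL [0.4909 0.103  0.012 ]
bFR [ 0.4691 -0.11    0.012 ]
edge yaw -0.10182566306027652
lidL [0.5716 0.1403 0.034 ]
lidR [ 0.5453 -0.1171  0.034 ]
lid w 0.25867705173584116 yaw -0.10173533281541292
tray [0.5381 0.3304 0.02  ]
tray [0.5133 0.2609 0.02  ]
tray [0.3669 0.3145 0.02  ]
tray [0.3903 0.3842 0.02  ]
tray c [0.4521618  0.32251791 0.02      ] [np.float64(0.15733528536457297), np.float64(0.07387883912670605), np.float64(0.15588352683551138), np.float64(0.07351368076559543)]
yaw -0.3502620697664593
```

Measured sizes and heights agree with the description: fin 31×12, lid 259, tray 156×74, and the post matches the press geometry to within 2 mm. I'm going to the wedge.

Run:
```python
from h import *
plan([.5205,-.0005,.048],np.pi/2-.13)
```

```text
t 2.35 tcp [ 0.4974 -0.001   0.2311] toolaxes y [-0.102 -0.995  0.   ] x [-0. -0. -1.] width 0.999 F [ 0.8 -0.1  0.2]
 rot units [ 0.233  0.004 -0.002]  shift units in current axes [ 3.662 -0.059 -0.46 ]  in turned axes [ 3.663 -0.07  -0.456]
```

drive_tool --offset '[[0,0,0],[0,-0.035,-0.228],[0,-0.035,-0.228],[0.5,0,0],[0.6,0,0],[0.6,0,0],[0.5,0,0],[0.4,0,0],[0.4,0,0],[0.3,0,0],[0.2,0,0],[0.16,0,0],[0,0,0],[0,0,0],[0,0,0]]' --rot '[[0.233,0,0],[0,0,0],[0,0,0],[0,0,0],[0,0,0],[0,0,0],[0,0,0],[0,0,0],[0,0,0],[0,0,0],[0,0,0],[0,0,0],[0,0,0],[0,0,0],[0,0,0]]' --claw '[1,1,1,1,1,1,1,1,1,1,1,1,1,1,1]'

```text
clock: 3.85
tcp_pos: [0.5219, 0.0006, 0.0492]
tcp_rot: [-2.157, 0.138, 2.153]
contact_force: [-0.3, -0.7, 0.3]
width: 1.0
```

Run:
```python
from h import *
c=snap("wrist","w3")
plan([.5205,-.0005,.048],np.pi/2-.13)
```

```text
t 3.9 tcp [0.5219 0.0006 0.0492] toolaxes y [-0.128 -0.992  0.   ] x [ 0.002 -0.    -1.   ] width 1.004 F [0.1 0.  0.1]
 rot units [ 0.017 -0.017 -0.001]  shift units in current axes [0.025 0.025 0.026]  in turned axes [0.025 0.025 0.025]
```

View pics/w3.png

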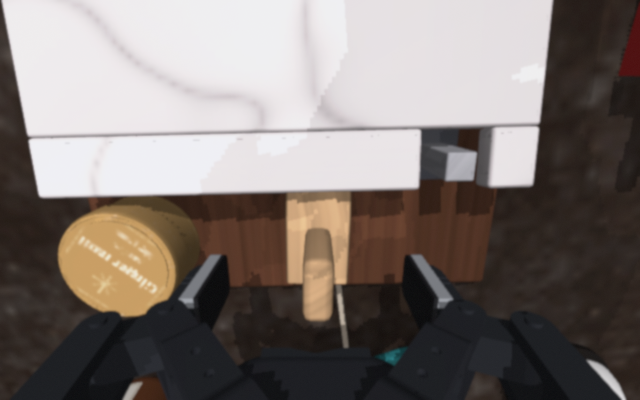

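The fin is centred between the fingers at (318,275), clear of the tin. Closing.

drive_tool --offset '[[0,0.025,0.025],[0,0,0],[0,0,0],[0,0,0],[0,0,0],[0,0,0],[0,0,0],[0,0,0],[0,0,0],[0,0,0]]' --rot '[[0,0,0],[0,0,0],[0,0,0],[0,0,0],[0,0,0],[0,0,0],[0,0,0],[0,0,0],[0,0,0],[0,0,0]]' --claw '[1,0.6,0.3,0.1,0,0,0,0,0,0]'

```text
clock: 4.9
tcp_pos: [0.5196, -0.0003, 0.0484]
tcp_rot: [-2.155, 0.138, 2.155]
contact_force: [-1.8, 0.9, 3.2]
width: 0.154
```

Run:
```python
from h import *
c=snap("wrist","w4")
plan([.5205,-.0005,.048],np.pi/2-.13)
```

```text
t 4.95 tcp [ 5.196e-01 -3.000e-04  4.840e-02] toolaxes y [-0.128 -0.992 -0.   ] x [-0.  0. -1.] width 0.15 F [-1.4  1.   3.1]
 rot units [0.016 0.001 0.001]  shift units in current axes [ 0.008  0.001 -0.018]  in turned axes [ 0.008  0.001 -0.018]
```

View pics/w4.png

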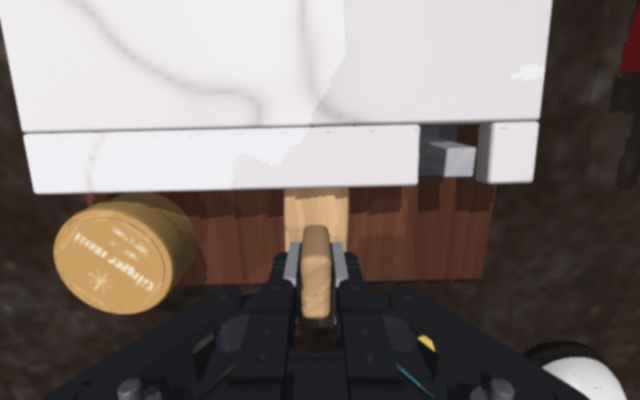

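Width is about 13 mm, so the fin is gripped. First tug 10 mm, pause, second tug.

drive_tool --offset '[[0,0,0.04],[0,0,0.04],[0,0,0.04],[0,0,0.04],[0,0,0.04],[0,0,0],[0,0,0],[0,0,0],[0,0,0],[0,0,0]]' --rot '[[0,0,0],[0,0,0],[0,0,0],[0,0,0],[0,0,0],[0,0,0],[0,0,0],[0,0,0],[0,0,0],[0,0,0]]' --claw '[0,0,0,0,0,0,0,0,0,0]'

```text
clock: 5.95
tcp_pos: [0.5095, 0.0009, 0.0484]
tcp_rot: [-2.155, 0.138, 2.156]
contact_force: [1.0, -0.8, 3.1]
width: 0.154
```

```bash
cat >> h.py <<'E'
def look(fn):
    w=snap("wrist",fn); s=optics.camera("side"); np.savez(f"pics/{fn}s.npz",**s)
    a=s["color"][150:270,220:380,::-1]; a=cv2.resize(a,(533,400),interpolation=cv2.INTER_CUBIC)
    b=cv2.resize(w["color"][100:350,140:500,::-1],(576,400))[:, 150:417]
    cv2.imwrite(f"pics/{fn}b.png",np.hstack([a,b]))
E
python3 - <<'E'
from h import *
look("w5")
plan([.5205,-.0005,.048],np.pi/2-.13)
E
```

```text
t 6.05 tcp [0.5096 0.0008 0.0484] toolaxes y [-0.128 -0.992  0.   ] x [-0. -0. -1.] width 0.153 F [-0.4 -0.   2. ]
 rot units [ 0.017  0.004 -0.001]  shift units in current axes [ 0.008 -0.001 -0.221]  in turned axes [ 0.008 -0.002 -0.221]
```

View pics/w5b.png

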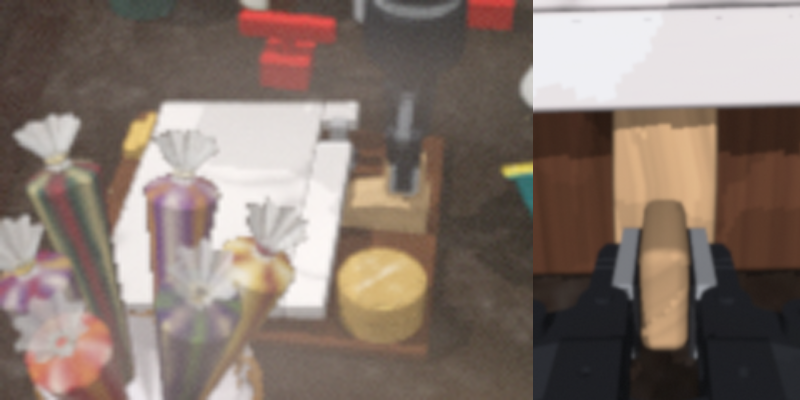

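The wedge followed and more of its slope is showing; the lid is still resting on it. Next two tugs.

drive_tool --offset '[[0,0,0.04],[0,0,0.04],[0,0,0.04],[0,0,0.04],[0,0,0.04],[0,0,0],[0,0,0],[0,0,0],[0,0,0],[0,0,0],[0,0,0.04],[0,0,0.04],[0,0,0.04],[0,0,0],[0,0,0],[0,0,0],[0,0,0],[0,0,0]]' --rot '[[0,0,0],[0,0,0],[0,0,0],[0,0,0],[0,0,0],[0,0,0],[0,0,0],[0,0,0],[0,0,0],[0,0,0],[0,0,0],[0,0,0],[0,0,0],[0,0,0],[0,0,0],[0,0,0],[0,0,0],[0,0,0]]' --claw '[0,0,0,0,0,0,0,0,0,0,0,0,0,0,0,0,0,0]'

```text
clock: 7.85
tcp_pos: [0.4941, 0.0029, 0.0484]
tcp_rot: [-2.156, 0.138, 2.155]
contact_force: [4.9, -1.9, 0.8]
width: 0.15
```

Run:
```python
from h import *
look("w6")
plan([.5205,-.0005,.048],np.pi/2-.13)
```

```text
t 7.95 tcp [0.4941 0.0029 0.0484] toolaxes y [-0.128 -0.992  0.   ] x [ 0. -0. -1.] width 0.157 F [ 4.5 -1.5  1. ]
 rot units [ 0.016 -0.004 -0.   ]  shift units in current axes [ 0.008 -0.001 -0.533]  in turned axes [ 0.008 -0.002 -0.533]
```

View pics/w6b.png

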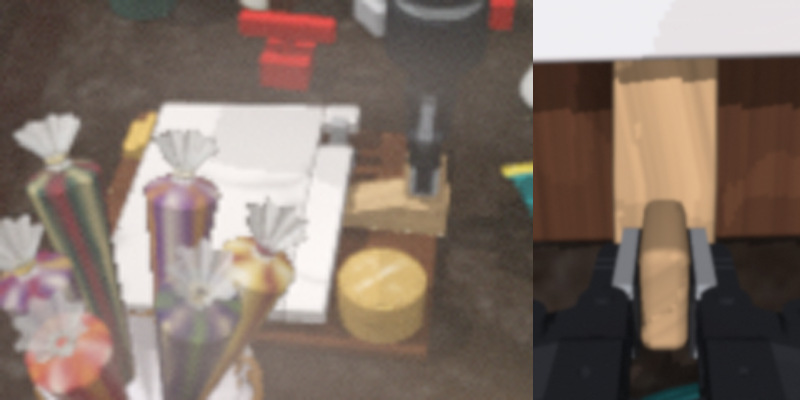

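The wedge is drawn about 26 mm, so the lid should be near 0.08 rad, inside the first window and at rest. Two more tugs toward about 46 mm.

drive_tool --offset '[[0,0,0.04],[0,0,0.04],[0,0,0.04],[0,0,0.04],[0,0,0.04],[0,0,0],[0,0,0],[0,0,0],[0,0,0],[0,0,0],[0,0,0.04],[0,0,0.04],[0,0,0.04],[0,0,0.04],[0,0,0.04],[0,0,0],[0,0,0],[0,0,0],[0,0,0],[0,0,0]]' --rot '[[0,0,0],[0,0,0],[0,0,0],[0,0,0],[0,0,0],[0,0,0],[0,0,0],[0,0,0],[0,0,0],[0,0,0],[0,0,0],[0,0,0],[0,0,0],[0,0,0],[0,0,0],[0,0,0],[0,0,0],[0,0,0],[0,0,0],[0,0,0]]' --claw '[0,0,0,0,0,0,0,0,0,0,0,0,0,0,0,0,0,0,0,0]'

```text
clock: 9.95
tcp_pos: [0.4742, 0.0055, 0.0484]
tcp_rot: [-2.156, 0.138, 2.155]
contact_force: [4.5, 0.2, 1.7]
width: 0.151
```

Run:
```python
from h import *
look("w7")
plan([.5205,-.0005,.048],np.pi/2-.13)
```

```text
t 10.05 tcp [0.4742 0.0055 0.0484] toolaxes y [-0.128 -0.992 -0.   ] x [ 0. -0. -1.] width 0.154 F [ 5.  -1.1  1.8]
 rot units [ 0.017 -0.003  0.   ]  shift units in current axes [ 0.008 -0.    -0.934]  in turned axes [ 0.008 -0.002 -0.934]
```

View pics/w7b.png

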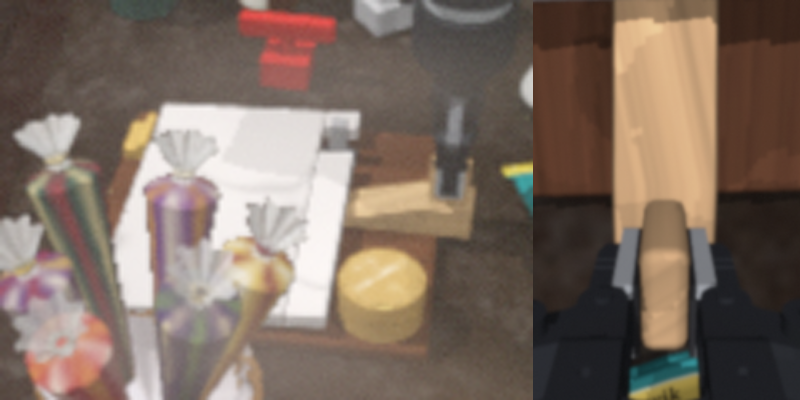

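View pics/w7.png

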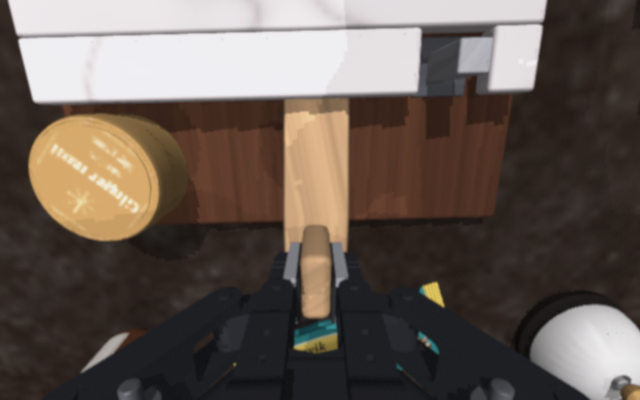

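The wedge is drawn about 46 mm, so the lid should be near 0.047 rad; it is still resting on the slope at row 100. Now the last tugs until it is clear.

drive_tool --offset '[[0,0,0.04],[0,0,0.04],[0,0,0.04],[0,0,0.04],[0,0,0.02],[0,0,0],[0,0,0],[0,0,0],[0,0,0],[0,0,0.04],[0,0,0.04],[0,0,0.04],[0,0,0.04],[0,0,0.04],[0,0,0],[0,0,0],[0,0,0],[0,0,0]]' --rot '[[0,0,0],[0,0,0],[0,0,0],[0,0,0],[0,0,0],[0,0,0],[0,0,0],[0,0,0],[0,0,0],[0,0,0],[0,0,0],[0,0,0],[0,0,0],[0,0,0],[0,0,0],[0,0,0],[0,0,0],[0,0,0]]' --claw '[0,0,0,0,0,0,0,0,0,0,0,0,0,0,0,0,0,0]'

```text
clock: 11.85
tcp_pos: [0.4546, 0.008, 0.0483]
tcp_rot: [-2.154, 0.138, 2.157]
contact_force: [1.5, -0.6, 6.0]
width: 0.151
```

drive_tool --offset '[[0,0,0.04],[0,0,0.04],[0,0,0.04],[0,0,0.04],[0,0,0],[0,0,0],[0,0,0],[0,0,0],[0,0,0]]' --rot '[[0,0,0],[0,0,0],[0,0,0],[0,0,0],[0,0,0],[0,0,0],[0,0,0],[0,0,0],[0,0,0]]' --claw '[0,0,0,0,0,0,0,0,0]'

```text
clock: 12.75
tcp_pos: [0.4467, 0.009, 0.0483]
tcp_rot: [-2.154, 0.138, 2.157]
contact_force: [0.7, -0.3, 5.3]
width: 0.153
```

Run:
```python
from h import *
look("w8")
plan([.5205,-.0005,.048],np.pi/2-.13)
```

```text
t 12.85 tcp [0.4468 0.009  0.0483] toolaxes y [-0.128 -0.992 -0.   ] x [-0.001  0.    -1.   ] width 0.15 F [0.9 0.2 4.1]
 rot units [0.017 0.01  0.   ]  shift units in current axes [ 4.000e-03  1.000e-03 -1.487e+00]  in turned axes [ 0.005 -0.002 -1.487]
```

View pics/w8b.png

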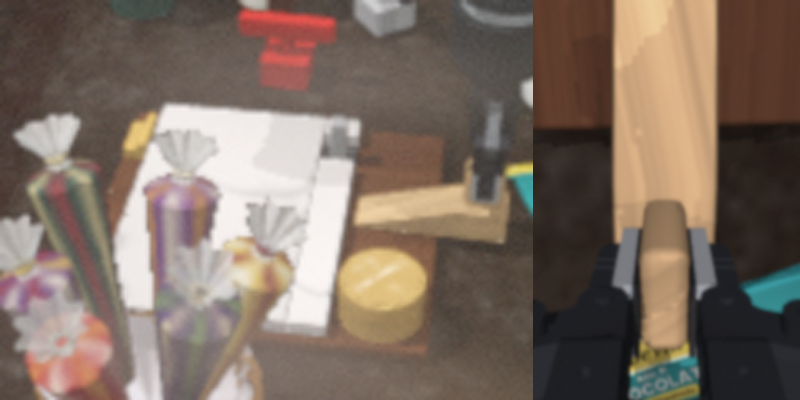

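View pics/w8.png

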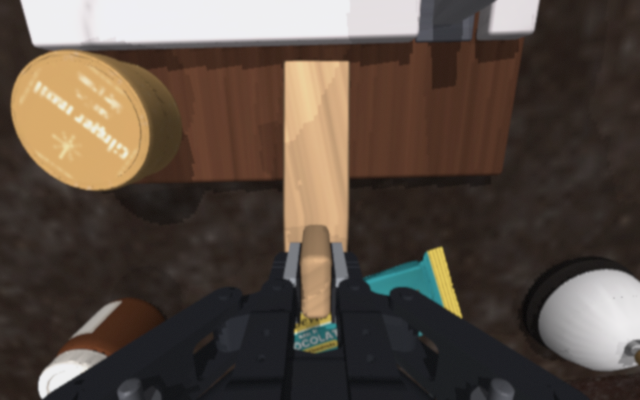

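The wedge is clear (tip at (317,61)) and the lid is down on the board. I'll lift it and plan the tray placement: grip point at tray x = -40 mm, wedge yaw -0.35.

drive_tool --offset '[[-0.2,0,0.1],[-0.5,0,0],[-0.6,0,0],[-0.6,0,0],[-0.4,0,0],[0,0,0],[0,0,0]]' --rot '[[0,0,0],[0,0,0],[0,0,0],[0,0,0],[0,0,0],[0,0,0],[0,0,0]]' --claw '[0,0,0,0,0,0,0]'

```text
clock: 13.55
tcp_pos: [0.4404, 0.0099, 0.162]
tcp_rot: [-2.151, 0.138, 2.159]
contact_force: [-0.2, 0.1, -2.2]
width: 0.151
```

Run:
```python
from h import *
look("w9"); t=snap("top","t9")
plan([.4145,.336,.164],np.pi/2-.35)
```

```text
t 13.7 tcp [0.4401 0.01   0.1611] toolaxes y [-0.128 -0.992 -0.   ] x [-0.005  0.001 -1.   ] width 0.157 F [ 1.1  0.5 -2. ]
 rot units [ 1.85   0.044 -0.003]  shift units in current axes [-0.05  -6.402  1.341]  in turned axes [-0.058 -5.95   2.718]
```

View pics/w9.png

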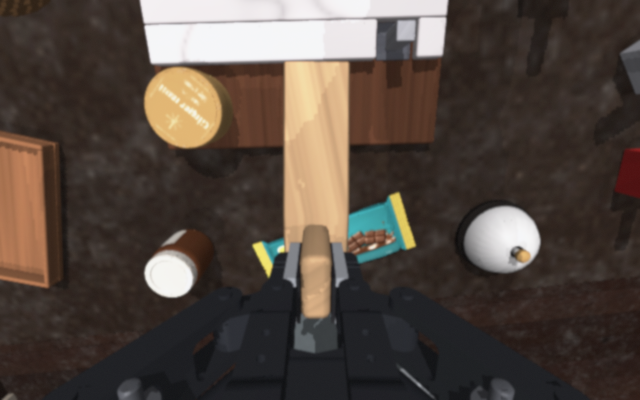

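drive_tool --offset '[[0,0,0],[0,0,0],[0,-0.35,0.16],[0,-0.7,0.32],[0,-0.7,0.32],[0,-0.7,0.32],[0,-0.7,0.32],[0,-0.7,0.32],[0,-0.7,0.32],[0,-0.7,0.32],[0,-0.7,0.32],[0,0,0],[0,0,0],[0,0,0],[0,0,0]]' --rot '[[0.925,0.02,0],[0.925,0.02,0],[0,0,0],[0,0,0],[0,0,0],[0,0,0],[0,0,0],[0,0,0],[0,0,0],[0,0,0],[0,0,0],[0,0,0],[0,0,0],[0,0,0],[0,0,0]]' --claw '[0,0,0,0,0,0,0,0,0,0,0,0,0,0,0]'

```text
clock: 15.2
tcp_pos: [0.4163, 0.3344, 0.1621]
tcp_rot: [-2.035, 0.362, 2.027]
contact_force: [-0.0, 0.1, -2.3]
width: 0.153
```

Run:
```python
from h import *
look("w10")
plan([.4145,.336,.06],np.pi/2-.35)
```

```text
t 15.3 tcp [0.4167 0.3346 0.1626] toolaxes y [-0.345 -0.939 -0.   ] x [ 0.004 -0.002 -1.   ] width 0.156 F [-0.4 -0.5 -2.5]
 rot units [-0.014 -0.037  0.   ]  shift units in current axes [ 2.052 -0.011  0.06 ]  in turned axes [ 2.052 -0.011  0.05 ]
```

View pics/w10.png

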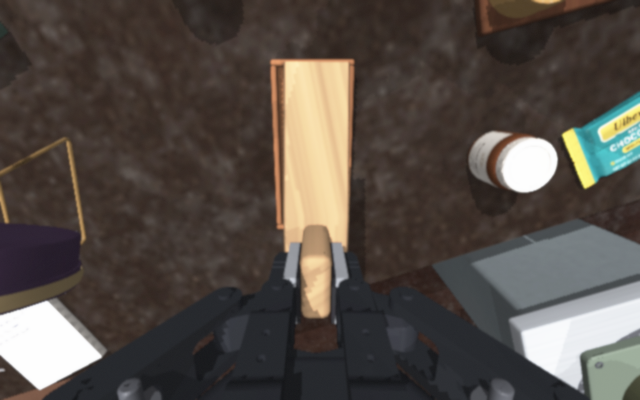

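Run:
```python
from h import *
c=load("w10")
a=onz(c,270.5,60,.02);b=onz(c,354,60,.02);l=onz(c,278,228,.02); print(a,b,np.linalg.norm(a-b),"edge yaw",np.arctan2(*(b-a)[[1,0]])+np.pi/2, "left side yaw",np.arctan2(*(a-l)[[1,0]]))
tipz=.1626-.0364+.003
t1=onz(c,285,60,tipz);t2=onz(c,351,60,tipz); print("tip",(t1+t2)/2,np.linalg.norm(t1-t2))
R_=np.array([np.cos(-.35),np.sin(-.35)]); m=(a+b)[:2]/2
print("tray centre from edge",m-R_*.08,"tip should be at centre+.06:",m-R_*.02)
```

```text
[0.5393213  0.33099789 0.02      ] [0.51425794 0.26267156 0.02      ] 0.07277814755959636 edge yaw -0.3515785934150304 left side yaw -0.347241845278921
tip [0.51062083 0.29846531 0.1292    ] 0.03544690620361437
tray centre from edge [0.4516398  0.32426655] tip should be at centre+.06: [0.50800216 0.30369268]
```

drive_tool --offset '[[0,-0.047,0.075],[0.4,0,0],[0.5,0,0],[0.5,0,0],[0.4,0,0],[0.2,0,0],[0.1,0,0],[0.1,0,0],[0.1,0,0],[0.09,0,0],[0,0,0],[0,0,0],[0,0,0]]' --rot '[[0,-0.037,0],[0,0,0],[0,0,0],[0,0,0],[0,0,0],[0,0,0],[0,0,0],[0,0,0],[0,0,0],[0,0,0],[0,0,0],[0,0,0],[0,0,0]]' --claw '[0,0,0,0,0,0,0,0,0,0,0,0,0]'

```text
clock: 16.6
tcp_pos: [0.4142, 0.3394, 0.0437]
tcp_rot: [-2.032, 0.358, 2.03]
contact_force: [0.2, -0.7, -1.8]
width: 0.151
```

Run:
```python
from h import *
look("w11")
plan([.414,.338,.0414],np.pi/2-.35)
s=load("w11s")["color"]; cv2.imwrite("pics/w11s.png",cv2.resize(s[250:380,280:480,::-1],None,fx=4,fy=4))
```

```text
t 16.7 tcp [0.4141 0.3394 0.0436] toolaxes y [-0.343 -0.939 -0.001] x [ 0.001  0.001 -1.   ] width 0.155 F [-0.  -0.2 -1.9]
 rot units [ 0.    -0.006  0.009]  shift units in current axes [ 0.045  0.027 -0.008]  in turned axes [ 0.045  0.027 -0.008]
```

View pics/w11.png

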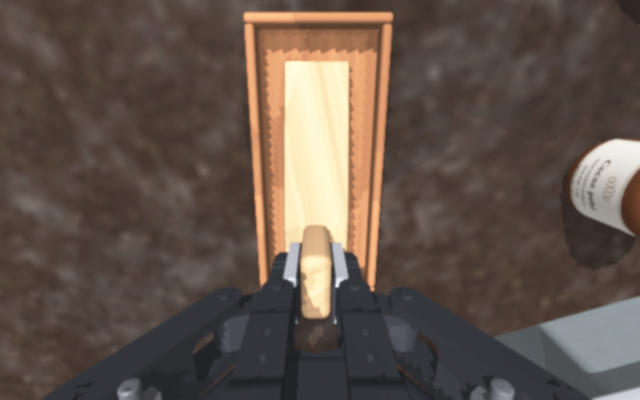

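View pics/w11s.png

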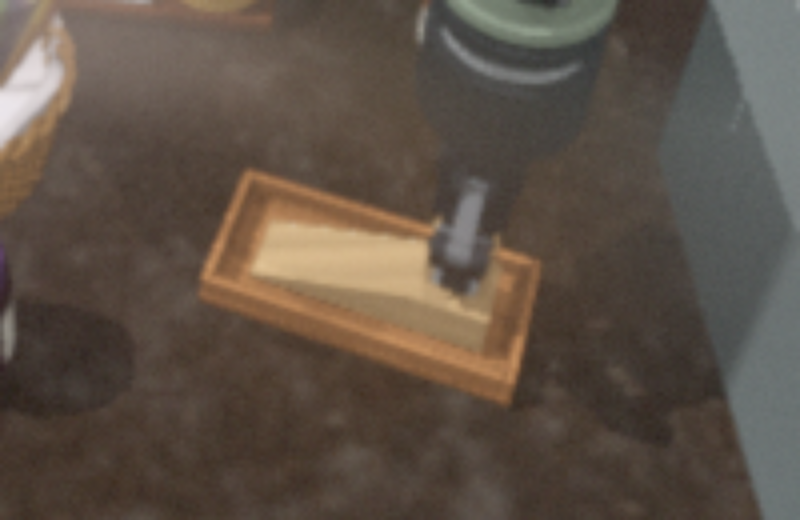

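The wedge is in the tray with clearance all round (tip at (317,61), inside walls at columns 265 and 372). I'll lower the last 2 mm, open and rise.

drive_tool --offset '[[0.03,0,0],[0.02,0,0],[0,0,0],[0,0,0],[0,0,0],[0,0,0],[0,0,0],[-0.2,0,0],[-0.5,0,0],[-0.8,0,0],[-0.8,0,0],[-0.8,0,0],[-0.4,0,0],[0,0,0],[0,0,0]]' --rot '[[0,0,0],[0,0,0],[0,0,0],[0,0,0],[0,0,0],[0,0,0],[0,0,0],[0,0,0],[0,0,0],[0,0,0],[0,0,0],[0,0,0],[0,0,0],[0,0,0],[0,0,0]]' --claw '[0,0,0,0.2,0.5,0.7,0.7,0.7,0.7,0.7,0.7,0.7,0.7,0.7,0.7]'

```text
clock: 18.2
tcp_pos: [0.4137, 0.3391, 0.2162]
tcp_rot: [-2.032, 0.358, 2.029]
contact_force: [-0.3, -0.1, -1.6]
width: 0.698
```

Run:
```python
from h import *
c=snap("wrist","w12"); t=snap("top","t12")
s=snap("side","s12"); 
plan([.5175,-.31,.23],-1.1)
crop("s12",240,130,420,360,2.6,"s12c"); crop("t12",180,140,440,280,3,"t12c")
```

```text
t 18.35 tcp [0.4126 0.3384 0.2137] toolaxes y [-0.343 -0.939  0.003] x [-0.003 -0.002 -1.   ] width 0.7 F [ 1.1 -0.4 -0.7]
 rot units [-6.841  0.027 -0.012]  shift units in current axes [-0.31  11.463 -6.419]  in turned axes [-0.325 12.51   4.012]
```

View pics/w12.png

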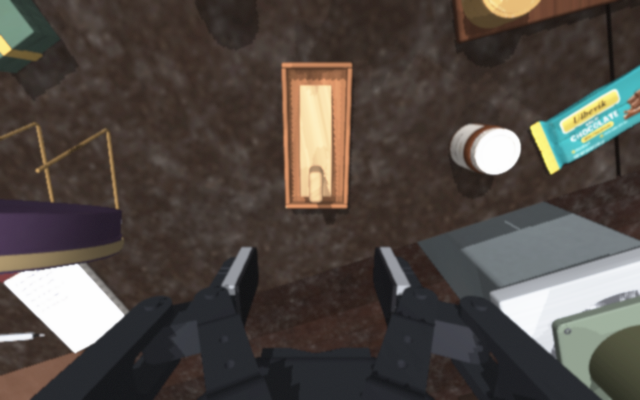

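View pics/s12c.png

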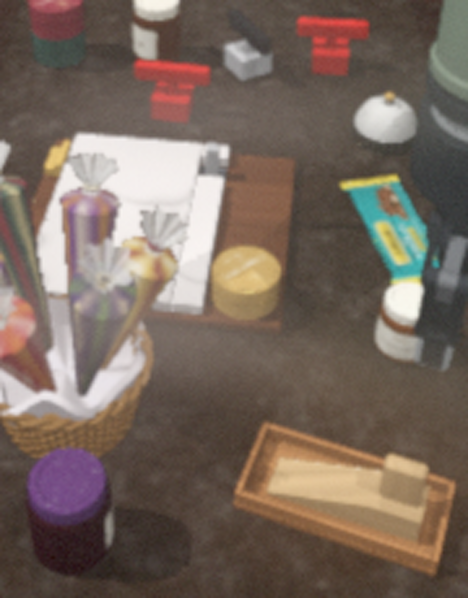

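View pics/t12c.png

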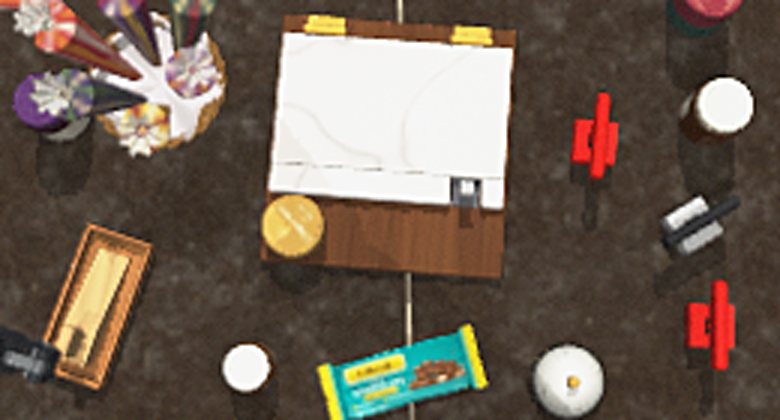

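The wedge is flat in the tray, the lid is shut, and nothing was disturbed. Now the handle: the bar yaw is about -1.116, so the jaws go across it at 0.455. I'll hover first and re-measure with the wrist camera.

Run:
```python
from h import *
plan([.49,-.30,.22],.455)
print(env.get_obs()["q"])
```

```text
t 18.35 tcp [0.4126 0.3384 0.2137] toolaxes y [-0.343 -0.939  0.003] x [-0.003 -0.002 -1.   ] width 0.7 F [ 1.1 -0.4 -0.7]
 rot units [ 6.381  0.01  -0.028]  shift units in current axes [-0.109 11.463 -5.834]  in turned axes [ -0.125   4.22  -12.15 ]
[5.24673471e-01 1.36465454e-01 1.66049678e+00 1.15157126e-04
 1.34809506e+00 2.44551162e+00]
```

Joint 6 would exceed its range if I turned here, so I'll shift first and then turn.

drive_tool --offset '[[-0.1,0.35,-0.18],[0,0.7,-0.36],[0,0.7,-0.36],[0,0.7,-0.36],[0,0.7,-0.36],[0,0.7,-0.36],[0,0.7,-0.36],[0,0.7,-0.36],[0,0.7,-0.36],[0,0.7,-0.36],[0,0.7,-0.36],[0,0.7,-0.36],[0,0.7,-0.36],[0,0.7,-0.36],[0,0.7,-0.36],[0,0.7,-0.36],[0,0.6,-0.29]]' --rot '[[0,0,0],[0,0,0],[0,0,0],[0,0,0],[0,0,0],[0,0,0],[0,0,0],[0,0,0],[0,0,0],[0,0,0],[0,0,0],[0,0,0],[0,0,0],[0,0,0],[0,0,0],[0,0,0],[0,0,0]]' --claw '[0.5,0.5,0.5,0.5,0.5,0.5,0.5,0.5,0.5,0.5,0.5,0.5,0.5,0.5,0.5,0.5,0.5]'

```text
clock: 20.05
tcp_pos: [0.4924, -0.3008, 0.2184]
tcp_rot: [-2.027, 0.358, 2.032]
contact_force: [-0.7, -0.1, 0.0]
width: 0.5
```

drive_tool --offset '[[0,0,0],[0,0,0],[0,0,0],[0,0,0],[0,0,0],[0,0,0],[0,0,0],[0,0,0],[0,0,0],[0,0,0]]' --rot '[[0.91,0,0],[0.91,0,0],[0.91,0,0],[0.91,0,0],[0.91,0,0],[0.91,0,0],[0.91,0,0],[0,0,0],[0,0,0],[0,0,0]]' --claw '[0.5,0.5,0.5,0.5,0.5,0.5,0.5,0.5,0.5,0.5]'

```text
clock: 21.05
tcp_pos: [0.4929, -0.2991, 0.2198]
tcp_rot: [-1.537, 0.956, 1.539]
contact_force: [0.6, 0.5, -0.5]
width: 0.498
```

Run:
```python
from h import *
c=snap("wrist","w13")
plan([.5175,-.3135,.1],.455)
T=c["camera_from_world"]; print("cam",-T[:3,:3].T@T[:3,3])
```

```text
t 21.1 tcp [ 0.493  -0.2991  0.22  ] toolaxes y [-0.897 -0.442 -0.   ] x [-0.     0.001 -1.   ] width 0.498 F [-0.3 -0.1  0.3]
 rot units [0.021 0.009 0.002]  shift units in current axes [ 2.4   -0.312 -0.477]  in turned axes [ 2.401 -0.314 -0.474]
cam [ 0.52661783 -0.36746625  0.36178398]
```

View pics/w13.png

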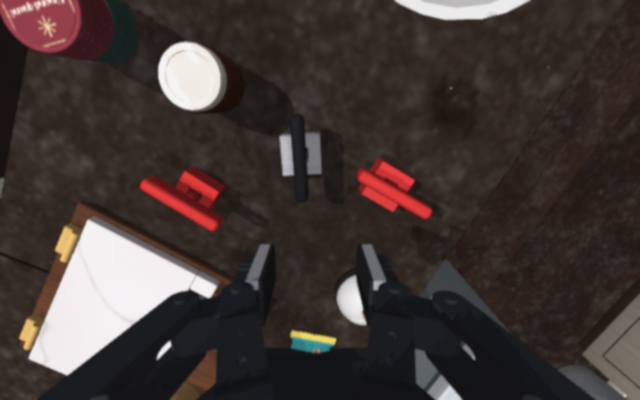

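The black bar runs from (297,115) to (303,201) with the steel hub beneath it. Red decoys are at (182,203) and (394,190).

Run:
```python
from h import *
c=load("w13"); im=c["color"][:,:,::-1]
a=cv2.resize(np.ascontiguousarray(im[105:215,260:350]),None,fx=6,fy=5.4,interpolation=cv2.INTER_CUBIC); cv2.imwrite("pics/w13c.png",a)
g=im.max(2); roi=np.zeros_like(g); roi[105:215,280:320]=255
m=((g<38)&(roi>0)).astype(np.uint8)*255
n,l,st,ce=cv2.connectedComponentsWithStats(m); i=1+np.argmax(st[1:,4]); print(st[i],ce[i])
pts=np.argwhere(l==i)[:,::-1].astype(np.float32); r=cv2.minAreaRect(pts); print(r)
cv2.imwrite("pics/w13m.png",cv2.resize((l==i).astype(np.uint8)[105:215,260:350]*255,None,fx=5,fy=5))
```

```text
[ 280  105   40   97 1324] [297.0521148  152.16163142]
((299.09326171875, 151.65591430664062), (99.34693145751953, 28.82181167602539), 77.56044006347656)
```

View pics/w13c.png

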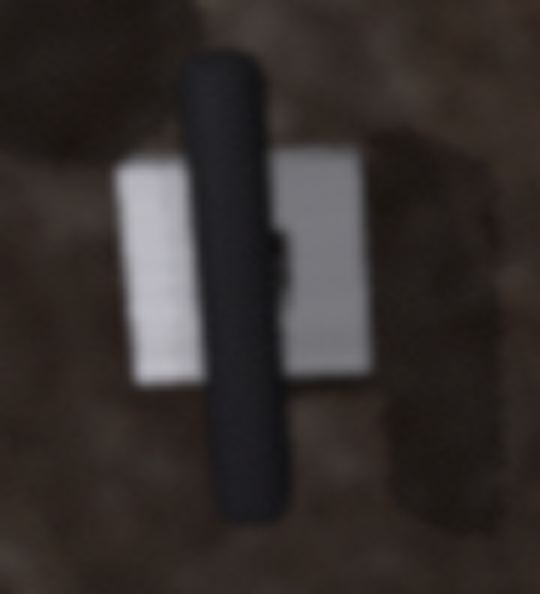

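View pics/w13m.png

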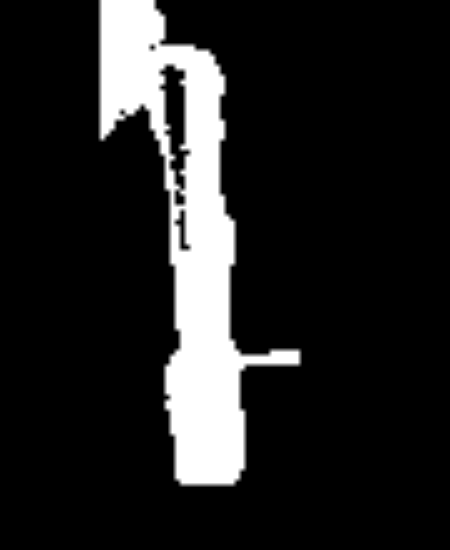

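Run:
```python
from h import *
c=load("w13"); Q=lambda x,y:(260+x/6,105+y/5.4)
h=[onz(c,*Q(*q),.028) for q in [(118,163),(360,150),(372,373),(135,385)]]
print("hub",np.mean(h,0),[round(np.linalg.norm(h[i]-h[i-1]),4) for i in range(4)])
v=h[0]+h[1]-h[2]-h[3]; w=h[0]+h[3]-h[1]-h[2]; print("yaws",np.arctan2(v[1],v[0]),np.arctan2(w[1],w[0])-np.pi/2)
b=[onz(c,*Q(*q),.066) for q in [(185,70),(262,70),(288,505),(215,505)]]
print("bar",np.round(b,4).tolist()); v=b[0]+b[1]-b[2]-b[3]; print("yaw",np.arctan2(v[1],v[0]), "c",np.mean(b,0))
e1=onz(c,*Q(224,52),.066);e2=onz(c,*Q(252,523),.066); print(e1,e2,(e1+e2)/2,np.linalg.norm(e1-e2))
```

```text
hub [ 0.5186664  -0.31481823  0.028     ] [np.float64(0.0461), np.float64(0.0443), np.float64(0.0461), np.float64(0.0452)]
yaws -1.0688502239011808 -1.0552607928560798
bar [[0.5435, -0.3485, 0.066], [0.5325, -0.3539, 0.066], [0.4937, -0.2832, 0.066], [0.5051, -0.2777, 0.066]]
yaw -1.0712577034603084 c [ 0.51871253 -0.31582973  0.066     ]
[ 0.53924922 -0.35401284  0.066     ] [ 0.49777093 -0.277216    0.066     ] [ 0.51851007 -0.31561442  0.066     ] 0.08728231890915909
```

Hub and bar agree to within 1 mm: centre (0.5186,-0.3152), yaw -1.068. Descending.

Run:
```python
from h import *
plan([.5186,-.3152,.037],.503)
```

```text
t 21.1 tcp [ 0.493  -0.2991  0.22  ] toolaxes y [-0.897 -0.442 -0.   ] x [-0.     0.001 -1.   ] width 0.498 F [-0.3 -0.1  0.3]
 rot units [-0.379  0.009  0.002]  shift units in current axes [ 3.66  -0.317 -0.519]  in turned axes [ 3.661 -0.294 -0.529]
```

drive_tool --offset '[[0,0,0],[0,-0.15,-0.265],[0,-0.144,-0.264],[0.5,0,0],[0.6,0,0],[0.6,0,0],[0.4,0,0],[0,0,0],[0,0,0],[0,0,0]]' --rot '[[-0.379,0,0],[0,0,0],[0,0,0],[0,0,0],[0,0,0],[0,0,0],[0,0,0],[0,0,0],[0,0,0],[0,0,0]]' --claw '[0.5,0.5,0.5,0.5,0.5,0.5,0.5,0.5,0.5,0.5]'

```text
clock: 22.1
tcp_pos: [0.52, -0.3163, 0.1175]
tcp_rot: [-1.572, 0.928, 1.565]
contact_force: [0.1, 0.5, 0.4]
width: 0.5
```

Run:
```python
from h import *
look("w14")
plan([.5186,-.3152,.037],.503)
c=load("w14")
for s in (-.045,.045): print(proj(c,[.5186+s*np.cos(-1.068),-.3152+s*np.sin(-1.068),.066]))
```

```text
t 22.2 tcp [ 0.52   -0.3163  0.1176] toolaxes y [-0.877 -0.481 -0.002] x [ 0.003 -0.002 -1.   ] width 0.501 F [ 0.2 -0.4  0.1]
 rot units [-0.007 -0.028  0.017]  shift units in current axes [1.613 0.017 0.038]  in turned axes [1.613 0.014 0.032]
[316.60771729 281.31451696]
[316.66088317 160.66179284]
```

View pics/w14.png

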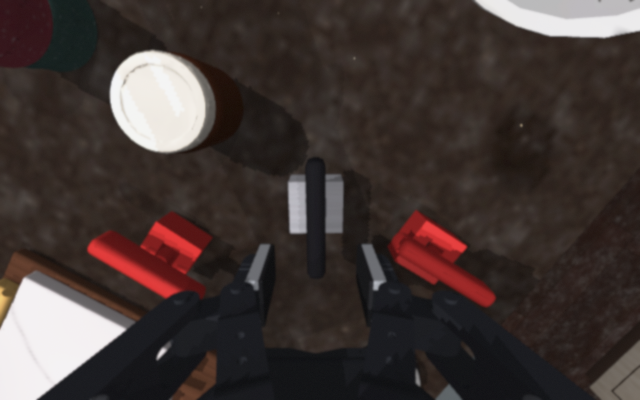

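Run:
```python
from h import *
c=load("w13"); d=load("w14")
ctr=np.array([.5186,-.3152]); j=np.array([.877,.481]); n=np.array([-.481,.877])
for cc,p in ((c,(359,174)),(d,(391,245))):
    q=onz(cc,*p,.066)[:2]-ctr; print(q@j,q@n)
```

```text
-0.05929606124263464 0.016353582927139416
-0.05305141718214168 0.015362266346229217
```

The red bar's near end is 53 mm along the jaw axis. With the claw at 0.38 the finger's outside is at about 31 mm, so it clears.

drive_tool --offset '[[0,0.014,0.03],[0.4,0,0],[0.5,0,0],[0.3,0,0],[0.2,0,0],[0.12,0,0],[0.09,0,0],[0,0,0],[0,0,0]]' --rot '[[0,-0.028,0.017],[0,0,0],[0,0,0],[0,0,0],[0,0,0],[0,0,0],[0,0,0],[0,0,0],[0,0,0]]' --claw '[0.38,0.38,0.38,0.38,0.38,0.38,0.38,0.38,0.38]'

```text
clock: 23.1
tcp_pos: [0.5178, -0.3146, 0.0358]
tcp_rot: [-1.566, 0.928, 1.571]
contact_force: [0.5, 0.2, -0.1]
width: 0.382
```

Run:
```python
from h import *
look("w15")
plan([.5186,-.3152,.037],.503)
```

```text
t 23.2 tcp [ 0.5178 -0.3147  0.0359] toolaxes y [-0.877 -0.481  0.001] x [-0.002  0.001 -1.   ] width 0.379 F [0.1 0.1 0.4]
 rot units [-0.009  0.016 -0.007]  shift units in current axes [-0.021 -0.008 -0.017]  in turned axes [-0.021 -0.008 -0.017]
```

View pics/w15.png

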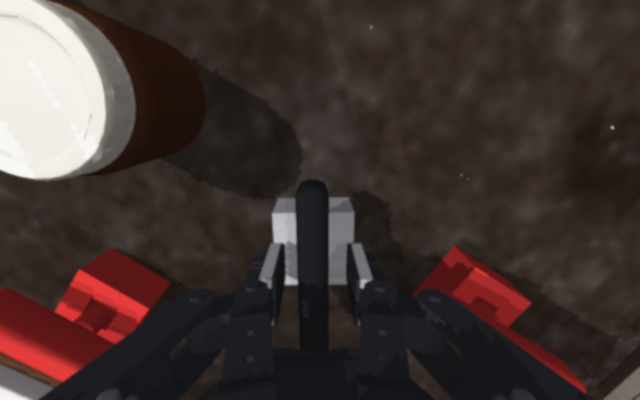

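The bar is between the fingers with the hub below. Closing, then lifting.

drive_tool --offset '[[0,0,0],[0,0,0],[0,0,0],[0,0,0],[0,0,0],[0,0,0],[0,0,0],[-0.2,0,0],[-0.5,0,0],[-0.6,0,0],[-0.6,0,0],[-0.4,0,0],[-0.2,0,0],[0,0,0],[0,0,0],[0,0,0]]' --rot '[[0,0,0],[0,0,0],[0,0,0],[0,0,0],[0,0,0],[0,0,0],[0,0,0],[0,0,0],[0,0,0],[0,0,0],[0,0,0],[0,0,0],[0,0,0],[0,0,0],[0,0,0],[0,0,0]]' --claw '[0.2,0,0,0,0,0,0,0,0,0,0,0,0,0,0,0]'

```text
clock: 24.8
tcp_pos: [0.5165, -0.3136, 0.158]
tcp_rot: [-1.561, 0.927, 1.575]
contact_force: [0.4, 0.1, -2.1]
width: 0.153
```

Run:
```python
from h import *
look("w16")
plan([.5186,-.3152,.037],.503)
o=env.get_obs(); print(o["q"])
```

```text
t 24.9 tcp [ 0.5167 -0.3138  0.1582] toolaxes y [-0.877 -0.481  0.003] x [-0.006  0.004 -1.   ] width 0.154 F [ 0.1 -0.4 -1.6]
 rot units [-0.01   0.055 -0.023]  shift units in current axes [ 2.424 -0.026 -0.059]  in turned axes [ 2.424 -0.019 -0.043]
[-6.88779377e-01  3.38728950e-01  1.53227733e+00 -8.68088954e-05
  1.27769992e+00  1.95100777e+00]
```

View pics/w16.png

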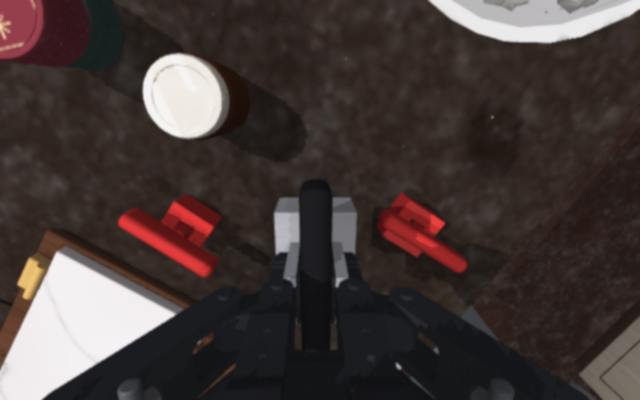

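The handle is held upright with the hub centred under the bar at u≈315. I'm moving to a hover short of the post to measure post and hub in the same picture.

Run:
```python
from h import *
plan([.492,-.0675,.16],np.pi/2-.10)
```

```text
t 24.9 tcp [ 0.5167 -0.3138  0.1582] toolaxes y [-0.877 -0.481  0.003] x [-0.006  0.004 -1.   ] width 0.154 F [ 0.1 -0.4 -1.6]
 rot units [-8.075e+00  6.100e-02  6.000e-03]  shift units in current axes [-0.011 -1.936  4.557]  in turned axes [-0.036 -4.852  0.984]
```

drive_tool --offset '[[0,0,0],[0,0,0],[0,0,0],[0,0,0],[0,0,0],[0,0,0],[0,0,0],[0,0,0],[0,0,0],[0,0,0],[0,-0.6,0.12],[0,-0.7,0.14],[0,-0.7,0.14],[0,-0.7,0.14],[0,-0.7,0.14],[0,-0.7,0.14],[0,-0.55,0.12],[0,-0.2,0.04],[0,0,0],[0,0,0]]' --rot '[[-0.897,0,0],[-0.897,0,0],[-0.897,0,0],[-0.897,0,0],[-0.897,0,0],[-0.897,0,0],[-0.897,0,0],[-0.897,0,0],[-0.897,0,0],[0,0,0],[0,0,0],[0,0,0],[0,0,0],[0,0,0],[0,0,0],[0,0,0],[0,0,0],[0,0,0],[0,0,0],[0,0,0]]' --claw '[0,0,0,0,0,0,0,0,0,0,0,0,0,0,0,0,0,0,0,0]'

```text
clock: 26.9
tcp_pos: [0.4935, -0.0691, 0.1608]
tcp_rot: [-2.166, 0.108, 2.172]
contact_force: [0.0, 0.0, -1.3]
width: 0.156
```

Run:
```python
from h import *
plan([.492,-.0675,.14],np.pi/2-.10)
```

```text
t 26.9 tcp [ 0.4935 -0.0691  0.1608] toolaxes y [-0.101 -0.995 -0.001] x [-0.003  0.001 -1.   ] width 0.156 F [ 0.   0.  -1.3]
 rot units [-0.008  0.023  0.01 ]  shift units in current axes [ 0.415 -0.029  0.031]  in turned axes [ 0.415 -0.029  0.032]
```

drive_tool --offset '[[0,0,0],[0,0,0],[0,0,0]]' --rot '[[0,0.023,0.01],[0,0,0],[0,0,0]]' --claw '[0,0,0]'

```text
clock: 27.2
tcp_pos: [0.4932, -0.0692, 0.1607]
tcp_rot: [-2.168, 0.11, 2.169]
contact_force: [-0.1, -0.2, -1.9]
width: 0.15
```

Run:
```python
from h import *
c=snap("wrist","w17"); s=snap("side","s17"); crop("s17",290,130,380,240,5,"s17c")
plan([.5624,-.0747,.14],np.pi/2-.10)
crop("w17",330,80,430,180,6,"w17p"); crop("w17",260,170,380,290,5,"w17h")
```

```text
t 27.3 tcp [ 0.4932 -0.0689  0.1607] toolaxes y [-0.101 -0.995 -0.001] x [-0.     0.001 -1.   ] width 0.156 F [-0.5  0.1 -0.8]
 rot units [-0.01   0.003  0.007]  shift units in current axes [ 0.414 -0.023 -1.389]  in turned axes [ 0.414 -0.022 -1.389]
```

View pics/w17.png

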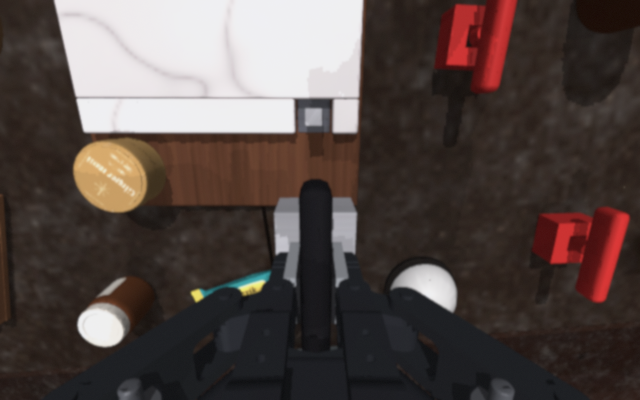

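View pics/s17c.png

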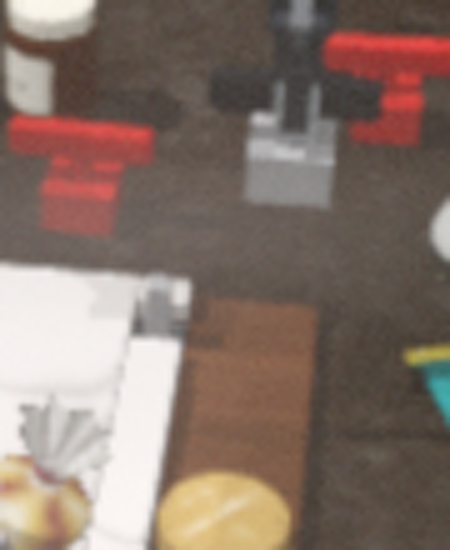

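View pics/w17h.png

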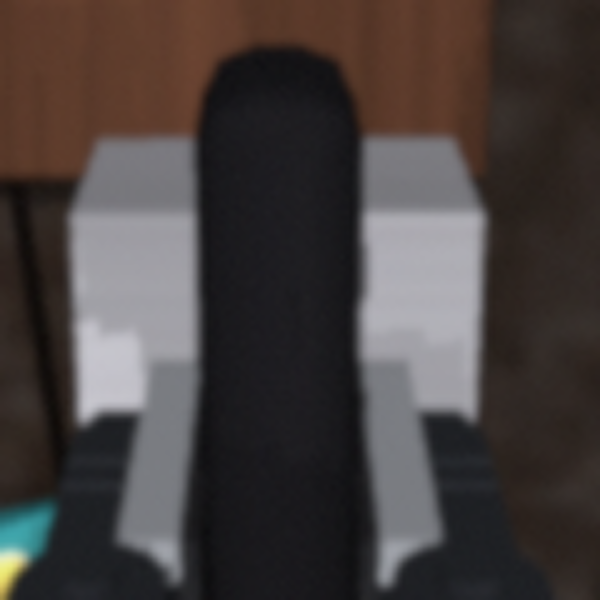

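Run:
```python
from h import *
c=load("w17"); im=c["color"]
d=np.array([np.cos(-.102),np.sin(-.102)])
zb=.1607-.0359
H=lambda x,y:(260+x/5,170+y/5)
for nm,a,b,z in (("topedge",(70,212),(486,212),zb+.028),("botedge",(99,138),(456,138),zb)):
    p=onz(c,*H(*a),z);q=onz(c,*H(*b),z); v=q-p; print(nm,np.round(p,4),np.round(q,4),"w",np.linalg.norm(v),"yaw",np.arctan2(v[1],v[0])+np.pi/2,"axis",(p+q)[:2]/2-.022*d)
# post top by threshold
g=cv2.cvtColor(im,cv2.COLOR_RGB2GRAY); r=g[98:132,297:332]; 
np.set_printoptions(linewidth=220)
print(r[::2,::1])
```

```text
topedge [ 0.5184 -0.0493  0.1528] [ 0.5139 -0.0935  0.1528] w 0.04439231575599996 yaw -0.10164801316592276 axis [ 0.49425764 -0.06914005]
botedge [ 0.5183 -0.0492  0.1248] [ 0.5137 -0.0934  0.1248] w 0.04450879358916134 yaw -0.10168243318028924 axis [ 0.49410822 -0.06906197]
[[136 138 138 139 138 140 139 139 139 139 139 135 127 121 117 117 118 117 117 117 118 117 117 117 118 118 118 118 119 118 118 117 118 117 118]
 [ 56  62  69  70  72  72  72  71  72  71  71  72  70  68  63  60  57  57  57  57  57  56  57  57  58  59  60  59  59  59  58  56  50  47  54]
 [ 51  61  68  69  69  69  69  70  69  69  70  69  69  68  64  59  58  57  58  57  57  57  57  57  57  57  57  57  57  56  52  49  44  39  55]
 [ 51  60  67  70  69  70  70  69  69  69  70  69  66  63  61  60  58  58  58  59  58  58  58  57  59  58  58  58  57  56  53  48  44  40  57]
 [ 49  57  66  70  70  71  71  73  75  77  78  78  74  70  66  66  64  65  65  65  66  66  64  63  60  60  59  59  61  58  56  51  46  41  59]
 [ 56  70  81  83  83  84  87  99 119 134 139 139 137 134 133 132 132 132 134 136 137 135 133 128 112  90  77
[... 907 characters left out ...]
97  97  97 102 124 158 181 183 180 178 175 175 174 172 172 171 171 171 171 169 164 146 110  89  90  90  87  84  79  70  64  79]
 [ 72  82  92  97  97  97 101 117 148 175 182 177 168 162 160 160 159 158 159 159 159 160 159 155 138 104  88  89  90  88  84  79  68  63  79]
 [ 70  82  93  96  97  97  98 101 108 113 110 106 101  98  96  95  95  96  96  96  97  98  98  96  88  76  75  83  88  85  81  75  65  60  79]
 [ 73  86  96 100  99 100  99  99  98  91  78  71  68  69  69  69  68  68  69  69  69  68  68  69  68  66  70  80  84  83  80  73  64  61  80]
 [ 76  86  94  96  96  97  97  97  95  88  77  69  67  67  68  67  68  67  68  67  68  68  67  67  67  65  69  79  83  81  77  71  63  60  78]]
```

Run:
```python
from h import *
crop("w17",290,90,340,140,12,"w17p")
```

```text
(no output)
```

View pics/w17p.png

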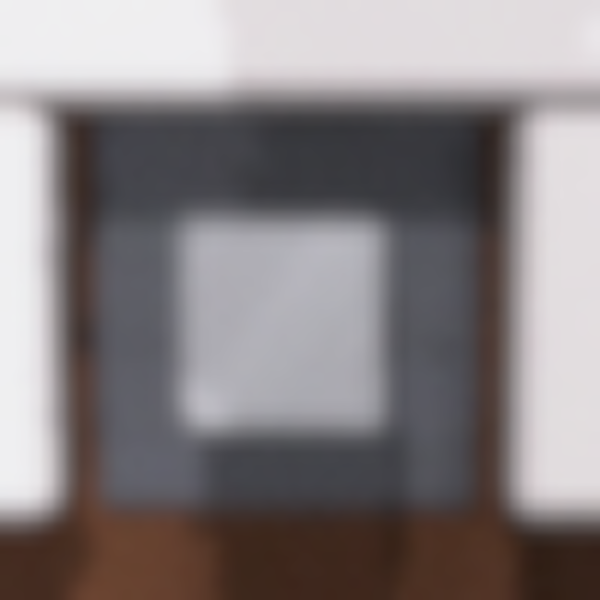

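Run:
```python
from h import *
c=load("w17"); p=[onz(c,u,v,.052) for u,v in ((304.5,107.6),(321.4,107.6),(321.4,125.2),(304.5,125.2))]
print(np.mean(p,0),[np.linalg.norm(p[i]-p[i-1]) for i in range(4)]); v=p[0]+p[1]-p[2]-p[3]; print(np.arctan2(v[1],v[0]))
ax=np.array([.4942,-.0691]); o=env.get_obs(); M=R.from_rotvec(o["tcp_rot"]).as_matrix()
d=np.r_[np.mean(p,0)[:2]-ax,0]; print("shift",M.T@d/.05, "tcp now",o["tcp_pos"])
```

```text
[ 0.56269088 -0.07397305  0.052     ] [np.float64(0.013711357995303146), np.float64(0.013566491089559969), np.float64(0.013710312587663248), np.float64(0.013798837571690242)]
-0.10433718727196382
shift [-4.62771086e-04 -4.14124559e-02 -1.37265568e+00] tcp now [ 0.49319024 -0.06886146  0.16071588]
```

The post and the hub measured in the same image need a shift of (y -0.04, z -1.37). I'll move over the post, stopping just above it.

drive_tool --offset '[[0,-0.02,-0.4],[0,-0.02,-0.5],[0,0,-0.3],[0,0,-0.17],[0.4,0,0],[0.4,0,0],[0.3,0,0],[0.2,0,0],[0,0,0],[0,0,0],[0,0,0]]' --rot '[[0,0,0],[0,0,0],[0,0,0],[0,0,0],[0,0,0],[0,0,0],[0,0,0],[0,0,0],[0,0,0],[0,0,0],[0,0,0]]' --claw '[0,0,0,0,0,0,0,0,0,0,0]'

```text
clock: 28.4
tcp_pos: [0.5624, -0.0734, 0.0969]
tcp_rot: [-2.172, 0.108, 2.168]
contact_force: [0.1, -0.3, -1.8]
width: 0.155
```

Run:
```python
from h import *
c=snap("wrist","w18"); s=snap("side","s18"); crop("s18",290,130,380,240,5,"s18c")
plan([.5617,-.0738,.062],np.pi/2-.102)
```

```text
t 28.5 tcp [ 0.5623 -0.0733  0.0969] toolaxes y [-0.1   -0.995 -0.   ] x [ 0.002  0.    -1.   ] width 0.153 F [-0.4  0.4 -1.6]
 rot units [ 0.015 -0.015  0.004]  shift units in current axes [0.697 0.011 0.013]  in turned axes [0.697 0.01  0.012]
```

View pics/s18c.png

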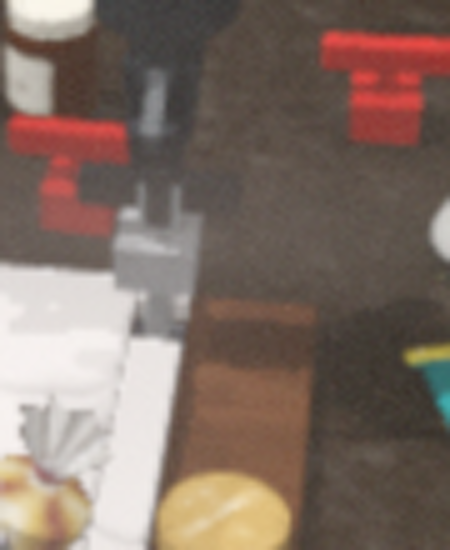

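View pics/w18.png

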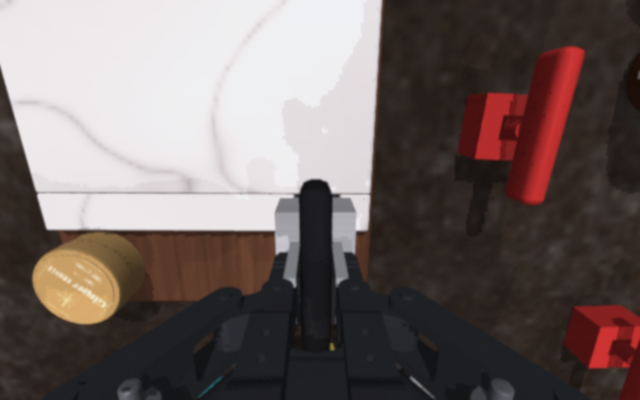

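The hub sits right above the post. I'll make a tiny correction and descend slowly into the chamfer, checking force.

drive_tool --offset '[[0.04,0.011,0.013],[0.04,0,0],[0.04,0,0],[0.04,0,0],[0.04,0,0],[0.04,0,0],[0.04,0,0],[0,0,0]]' --rot '[[0.015,-0.015,0],[0,0,0],[0,0,0],[0,0,0],[0,0,0],[0,0,0],[0,0,0],[0,0,0]]' --claw '[0,0,0,0,0,0,0,0]'

```text
clock: 29.3
tcp_pos: [0.5604, -0.0735, 0.0813]
tcp_rot: [-2.165, 0.109, 2.172]
contact_force: [-0.2, 1.2, -0.8]
width: 0.156
```

It is at 0.081, already 6–7 mm below the post top, with almost no force, so it is engaged. Continuing down to the seat (TCP about 0.062).

drive_tool --offset '[[0.04,0,0],[0.04,0,0],[0.04,0,0],[0.04,0,0],[0.04,0,0],[0.04,0,0],[0.04,0,0],[0.04,0,0],[0,0,0],[0,0,0]]' --rot '[[0,0,0],[0,0,0],[0,0,0],[0,0,0],[0,0,0],[0,0,0],[0,0,0],[0,0,0],[0,0,0],[0,0,0]]' --claw '[0,0,0,0,0,0,0,0,0,0]'

```text
clock: 30.3
tcp_pos: [0.5607, -0.0736, 0.0656]
tcp_rot: [-2.166, 0.11, 2.171]
contact_force: [0.5, 0.6, -0.3]
width: 0.154
```

Run:
```python
from h import *
s=snap("side","s19"); crop("s19",290,130,380,240,5,"s19c")
plan([.5617,-.0738,.062],np.pi/2-.102)
```

```text
t 30.35 tcp [ 0.5608 -0.0736  0.0657] toolaxes y [-0.102 -0.995 -0.001] x [-0.002  0.001 -1.   ] width 0.156 F [-0.5  0.7 -2. ]
 rot units [0.001 0.017 0.007]  shift units in current axes [ 0.075  0.003 -0.019]  in turned axes [ 0.075  0.003 -0.019]
```

View pics/s19c.png

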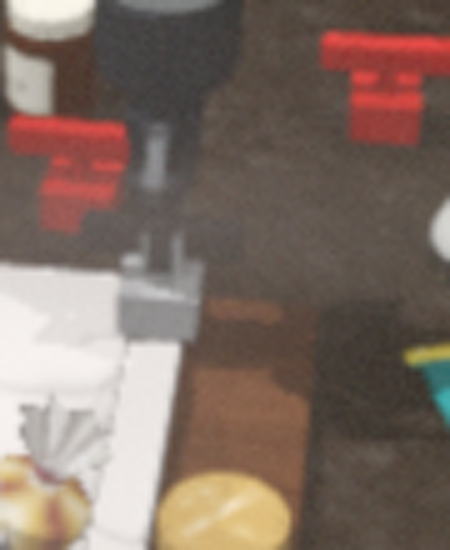

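The hub is over the post, almost on the lid. Last 4 mm in small steps.

drive_tool --offset '[[0.025,0,0],[0.025,0,0],[0.02,0,0],[0.01,0,0],[0,0,0],[0,0,0]]' --rot '[[0,0,0],[0,0,0],[0,0,0],[0,0,0],[0,0,0],[0,0,0]]' --claw '[0,0,0,0,0,0]'

```text
clock: 30.95
tcp_pos: [0.5607, -0.0736, 0.0617]
tcp_rot: [-2.166, 0.11, 2.171]
contact_force: [1.0, -0.1, -1.5]
width: 0.151
```

At seat height (0.0617 against the expected 0.062). Releasing and rising.

drive_tool --offset '[[0,0,0],[0,0,0],[0,0,0],[0,0,0],[0,0,0],[-0.2,0,0],[-0.5,0,0],[-0.7,0,0],[-0.7,0,0],[-0.7,0,0],[-0.4,0,0.3],[0,0,0.6],[0,0,0.6],[0,0,0],[0,0,0]]' --rot '[[0,0,0],[0,0,0],[0,0,0],[0,0,0],[0,0,0],[0,0,0],[0,0,0],[0,0,0],[0,0,0],[0,0,0],[0,0,0],[0,0,0],[0,0,0],[0,0,0],[0,0,0]]' --claw '[0.2,0.4,0.6,0.6,0.6,0.6,0.6,0.6,0.6,0.6,0.6,0.6,0.6,0.6,0.6]'

```text
clock: 32.45
tcp_pos: [0.4865, -0.0661, 0.2228]
tcp_rot: [-2.169, 0.11, 2.169]
contact_force: [-0.1, 0.4, -0.0]
width: 0.6
```

Run:
```python
from h import *
c=snap("wrist","w20"); s=snap("side","s20"); t=snap("top","t20"); crop("s20",240,130,420,360,2.6,"s20c"); crop("t20",180,140,440,280,3,"t20c")
plan([.5617,-.0738,.22],np.pi/2-.102)
for z in (.092,): print("bar top ends predicted wrist",[proj(c,[.5627+s_*np.cos(-.102),-.074+s_*np.sin(-.102),z]) for s_ in (-.045,.045)],"side",[proj(s,[.5627+s_*np.cos(-.102),-.074+s_*np.sin(-.102),z-.012]) for s_ in (-.045,.045)])
```

```text
t 32.6 tcp [ 0.4875 -0.0664  0.2224] toolaxes y [-0.102 -0.995 -0.001] x [-0.001  0.001 -1.   ] width 0.597 F [-0.8 -0.9  0.1]
 rot units [0.    0.007 0.005]  shift units in current axes [ 0.047 -0.004 -1.492]  in turned axes [ 0.049 -0.004 -1.492]
bar top ends predicted wrist [array([315.79246194, 158.88291003]), array([315.79919534,  50.5810007 ])] side [array([337.95485896, 178.47143224]), array([305.41165106, 175.86383553])]
```

View pics/w20.png

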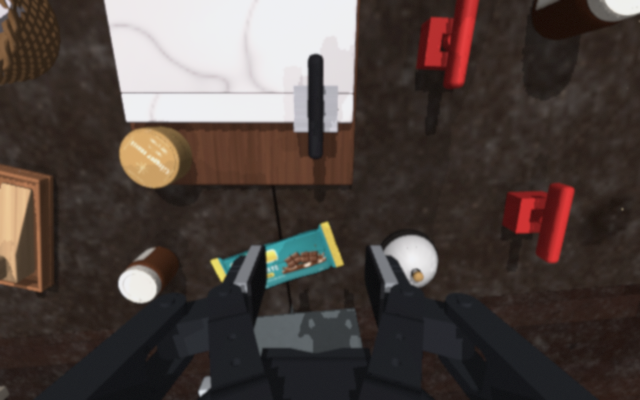

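View pics/s20c.png

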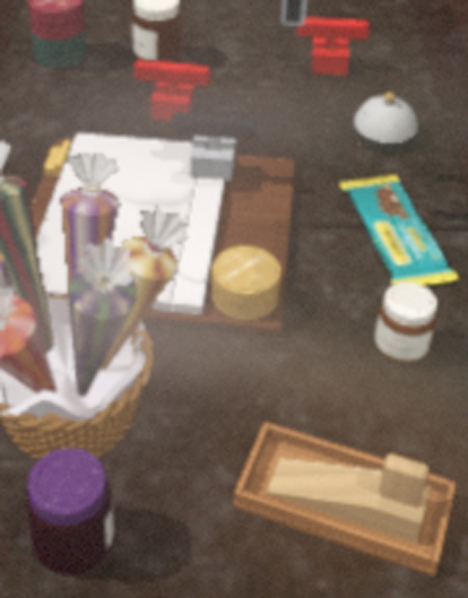

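View pics/t20c.png

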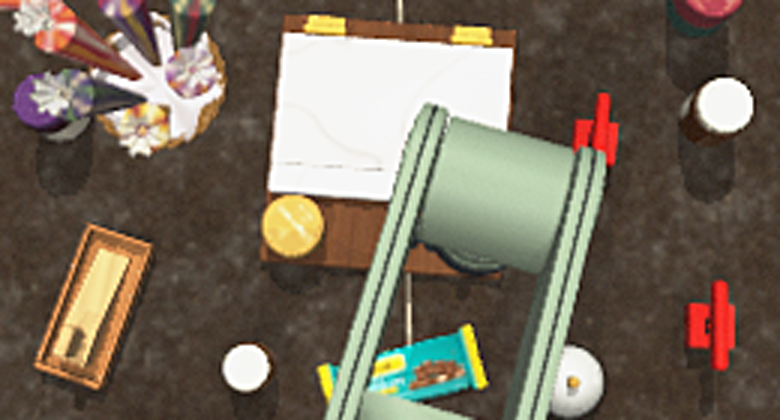

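Run:
```python
from h import *
s=load("s20"); c=load("w20")
crop("s20",290,150,360,220,9,"s20h")
# bar-height two-view check: hub top front corners seen in both
h=np.array([.5627,-.074]); d=np.array([np.cos(-.102),np.sin(-.102)]); n=np.array([-d[1],d[0]])
for nm,z in (("seated underside .026",.026),("4mm high",.030)):
    print(nm,[np.round(proj(s,np.r_[h+a*.022*d+.022*n,z]),1) for a in (-1,1)],"hub top",[np.round(proj(s,np.r_[h+a*.022*d+.022*n,z+.028]),1) for a in (-1,1)])
```

```text
seated underside .026 [array([328.2, 198.1]), array([312.6, 196.8])] hub top [array([328.5, 190.2]), array([312.6, 188.8])]
4mm high [array([328.3, 197. ]), array([312.6, 195.7])] hub top [array([328.6, 189. ]), array([312.6, 187.7])]
```

View pics/s20h.png

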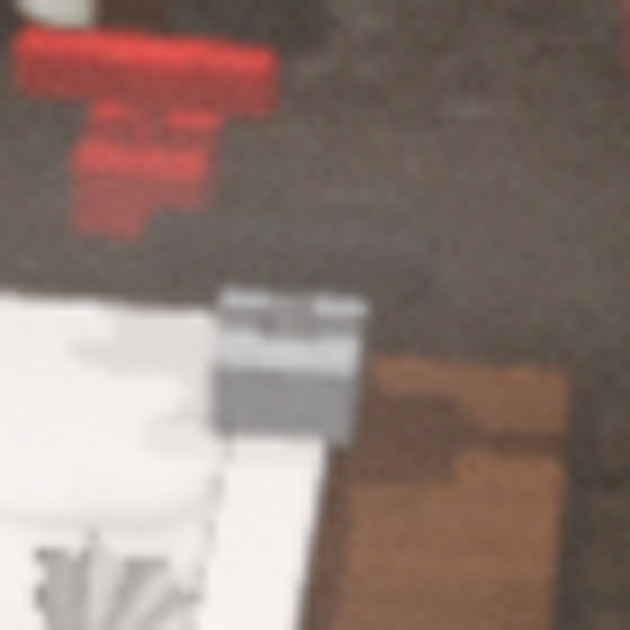

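In the side view the hub's lower edge is at row ~198.5 and its top edge at ~191. The seated prediction is 198.1/190.2, so it is fully down. The gripper is clear of everything, so I'm handing in.

Run:
```python
from station import env
print(env.close_job())
```

```text
the job is handed in; nothing more can be done
None
```

The job is handed in at about 33 s of the 72 s allowed. The system reports no verdict, so the result below rests on my own checks.

**What I did:** I drew the wedge out in eight tugs of 6–10 mm with pauses, about 74 mm in all. I then laid it in the tray and fitted the black T-handle down over the post with its bar along the press's x. The gripper is open and clear of everything.

**Last checks:**
- **Handle:** In the wrist view the bar lies within about 3 pixels (roughly 3 mm) of its predicted seated position. In the side view the hub's edges are within 1 pixel of the fully-down prediction, against 1–2 pixels for a handle 4 mm high. The tool height at release was 61.7 mm against 62 expected, with almost no force on it.
- **Wedge:** It lies flat and right way up in the tray, with room on all sides.
- **Lid:** It looks flat on the board. I did not measure its angle; at the two pauses it was worked out from how far the wedge was drawn (about 0.08 and 0.047 rad).
- **Other things:** The jars, tin, bell and packet look unmoved in the pictures. I did not measure them again.

No check failed. While seating, the tool stood about 1 mm off the planned position in x, within the bore's play.

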